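# Flush out the boot-rinse tray

## Task

The boot-rinse tray is due for a flush. While its drain grates are still snapped in, use the scraper block to push every flake of lime scale over the tray's open side edge into the blue catch pan; then lever each grate up by its front lip with the orange pry bar - keep the gripper off a grate until the bar has popped it - and put the grates in the red tote. Last, turn the red valve lever to half open (45 degrees) for the rinse, leave the scraper and the pry bar on the black mat, and do not disturb the other things on the shelf.

Things in the scene. Friction and masses are not known exactly. Their poses are not given: they have to be found in the camera images.
- tray: Grey boot-rinse tray, fixed, 312 x 346 mm, flat floor 45 mm above the shelf. Origin: centre of underside; x away from the robot, y to its left. 10 mm rims at x = -153, x = +153, y = -173 mm, and at y = +173 mm for x over +40. Left edge y = +170 is open, flush with the floor, for x from -150 to +40. Drain channel along y, x = +66 to +99, edged by steel lips 3 mm thick, 5 mm above the floor.
- grate0: Steel drain grate, 200 g (two or three of the three are present, in any bay): plate 68 (x) x 92 (y) x 8 mm. Origin: centre of plate's underside. Snapped in, its axes match the tray's and its origin is at tray x = +72, z = +50 mm, y = -88, +12 or +112 mm (right, middle, left bay). A skirt at x = 0 and a heavier bar at x = +18 to +26 mm reach 12 mm below the plate, into the channel.
- grate1: As grate0. Snapped in, its underside is 5 mm above the tray floor, and its front lip overhangs the channel's front frame lip by 25 mm: the bar's thin tip slides in under it along the floor, up to 25 mm deep. A spring clip in the channel's front wall holds a bead on its front skirt; up to 10 N at the front lip, raised 8 to 10 mm, pops it out (bar raised about 30 degrees about its tip).
- grate2: As grate0. Once popped, a grate stays propped on its clip: front lip 13 to 17 mm higher than when snapped in, tilted 12 to 15 degrees, its back edge still on the channel frame. It then lifts off freely, for example gripped across its 68 mm (front and back edges). Pushed down hard it would snap in again.
- grate0_lip (a point): Middle of the lower front edge of grate0: 50 mm above the shelf when snapped in, about 65 mm when popped and propped on its clip.
- grate1_lip (a point): Middle of the lower front edge of grate1: 50 mm above the shelf when snapped in, about 65 mm when popped and propped on its clip.
- grate2_lip (a point): Middle of the lower front edge of grate2: 50 mm above the shelf when snapped in, about 65 mm when popped and propped on its clip.
- pan: Blue open catch pan fixed on the shelf, 180 mm (x) x 100 mm (y), 40 mm high, walls 3 mm; it stands against the tray's open left edge, its rim 5 mm below the tray floor; flakes drop in once the scraper face is 20 mm past the edge (going 40 mm past can jam them). Origin: centre of its underside; axes as the tray's.
- flake0: Hard off-white flake of lime scale, 52 x 40 mm, 10 mm thick, 25 g, loose on the front part of the tray floor (two to four of the four are present). Origin: centre of its underside.
- flake1: Hard off-white flake of lime scale, 52 x 40 mm, 10 mm thick, 25 g, loose on the front part of the tray floor (two to four of the four are present). Origin: centre of its underside.
- flake2: Hard off-white flake of lime scale, 52 x 40 mm, 10 mm thick, 25 g, loose on the front part of the tray floor (two to four of the four are present). Origin: centre of its underside.
- flake3: Hard off-white flake of lime scale, 52 x 40 mm, 10 mm thick, 25 g, loose on the front part of the tray floor (two to four of the four are present). Origin: centre of its underside.
- prybar: Straight orange-handled pry bar, 185 mm long, lying flat. Origin: on its underside, at the base of the blade; x points to the tip. Handle 22 mm wide, 20 mm high, x = -105 to -5 mm. Steel blade 24 mm wide with a flat underside, to the tip at x = +80 mm; 6 mm thick up to x = +35 mm, tapering from there to 3 mm at the tip. Centre of mass about x = -8 mm. 140 g.
- scraper: Scraper block standing on its flat rubber-edged sole. Origin: centre of its underside; long axis x. Sole 130 mm (x) x 34 mm (y) x 16 mm high; on it a wooden grip 92 mm (x) x 24 mm (y), from 16 to 50 mm above the underside. Weighs about 180 g.
- mat: Black rubber tool mat fixed on the shelf, 200 mm (x) x 160 mm (y), 3 mm thick, where the scraper and the pry bar belong. Origin: centre of its underside.
- tote: Red open tool tote fixed on the shelf, 310 mm (x) x 180 mm (y), inside 300 x 170 mm, walls 75 mm high, floor 5 mm thick. Origin: centre of its underside.
- valve (a joint): Ball valve lever, in rad: 0 = shut (lever points to the tray's -x, across the pipe, towards the robot), 1.571 = fully open (lever points to the tray's -y, along the pipe); it turns anticlockwise seen from above and stays where it is left (about 0.2 N m). Half open = 0.785.
- valve_grip (a point): Middle of the red lever sleeve, 68 mm from the axis; the sleeve is 68 mm long, 19 mm wide and 12 mm high. x points from here to the vertical turning axis, 68 mm away (at tray x = +90, y = -228 mm). 137 mm above the shelf; room to grip it across its width from above. Its copper pipe, 97 to 114 mm above the shelf, runs along the tray's y, with a spout (75 mm up) reaching tray y = -149 mm.
- jar: Bystander: clear screw jar with dark cap, 72 mm diameter, 100 mm high. Leave alone.
- level: Bystander: aluminium spirit level, 400 x 22 x 50 mm, on edge at the back. Leave alone.
- pull: Bystander: silver drawer pull, 112 mm long. Leave alone.
- stop0: Bystander: black rubber door stop wedge, 110 x 40 x 27 mm. Leave alone.
- stop1: Bystander: black rubber door stop wedge, 110 x 40 x 27 mm. Leave alone.
- stop2: Bystander: black rubber door stop wedge, 110 x 40 x 27 mm. Leave alone.
Mind the look-alikes: they are no part of the job. Leave any pink or purple look-alike of the scraper alone. What is shaped like the grate2 but purple is not meant.

How it is judged:
By the outcome, as a careful person would: the job done as asked, in the order asked, and still so for the second after the job is handed in, with the robot touching nothing.
Of grate0, grate1, grate2 only 2 to 3 are there at a start; the rules pass over those that are not, and their reading is None.
Of flake0, flake1, flake2, flake3 only 2 to 4 are there at a start; the rules pass over those that are not, and their reading is None.
At some moment in a run one of scraper, prybar, flake0, flake1, flake2, flake3 may be knocked a few centimetres aside while the robot is not near it.
It also fails if it takes over 208 s, if anything falls off the work surface, if the arm or the gripper's body presses on something with over 40 N, if the wrist force passes 120 N, or if a joint passes its speed limit or range.

## Robot

A 7-joint arm with a two-finger parallel gripper is mounted at the origin on the work surface. World frame = base frame: x ahead of the robot, y to its left, z up, the work surface at z = 0. Lengths are in m, angles in rad, forces in N, time in s.
With the tool pointing down it reaches from about 0.375 to 0.925 m from the base axis. Payload 3.1 kg.
Tool frame: the origin (TCP) lies between the finger pads; the fingertips stand 19 mm ahead of it and the grasp point (between the pads) is the TCP; z points along the fingers, y is the direction in which the jaws open and shut (so a half turn about z gives the same grasp; the last joint's range is limited). The gripper opens to 85 mm and grips with 20 to 120 N. Pads are 22 mm wide; open, the fingers measure 114 mm over their backs; the gripper's body (76 mm by 85 mm) begins 54 mm behind the grasp point. The pads swing forward as they close: fully open they stand 13 mm farther back than shut.
Start: joints at [1.109, 0.383, 0.044, 1.598, -0.018, 1.161, -0.05], TCP at [0.231, -0.607, 0.25] pointing down, gripper open.
Joint ranges: [-2.61, 2.61], [-0.41, 2.15], [-1.48, 1.57], [0, 2.5], [-1.57, 4.71], [0.05, 1.97], [-2.85, 2.85]. Speed limits (rad/s): [2.79, 2.79, 3.14, 3.14, 3.14, 3.14, 3.14].

## Interface

Orientations are given as a unit quaternion [x, y, z, w].
In Python, from bench import move_ptp, movel, move_j, move_gripper, pause, inverse_kinematics, read_camera, camera_params, MotionError, sign_off, look_for, tip_of, read_time_s, read_qpos, read_joint_vel, read_effort, read_eef_pos, read_tcp_rot, read_ft_force, read_ft_torque, read_finger_gap gives the robot as it stands. Calls block until the motion is done:
- move_ptp(position, orientation): joint-space move of the TCP to a pose.
- movel(position, orientation=None, speed=0.15): straight line of the TCP; orientation=None keeps the orientation; speed is the mean speed in m/s.
- move_j(angles): joint-space move.
- move_gripper(opening, effort=None): finger opening in m; effort is the grip in N (None keeps the last); returns when the fingers have stopped.
- pause(seconds).
- inverse_kinematics(position, orientation): joint angles nearest the present ones, or None.
- read_camera(name): name is "scene" or "top" or "wrist"; returns the picture (384x512x3 uint8, red, green, blue); there is no depth.
- camera_params(name): a dict with "K" (3x3 intrinsics, pixels), "camera_from_world" (4x4, takes a point from world to camera coordinates). Camera axes: x right, y down, z forward; pixel columns grow to the right and rows downward; lengths in m; the calibration is good to about 2 mm. A picture is of the moment at which its call begins: read the wrist's pose just before it. camera_params takes no time and is no camera call; for the wrist camera it gives the pose at the moment of the call.
A pose or a line that the arm cannot do raises MotionError and nothing moves.
- sign_off(): hands the job in, once; it reports no verdict.
Trained networks look in the newest picture that a camera, given by its name, has taken for a name from the list of things; names that differ only in an ending like _2 or _b are one class to them, and where a whole thing is asked for, a point or a joint stands for the part that bears it (a point fixed in the world has none). Each returns a list of dicts, best first, with "confidence" (0 to 1); they miss things now and then, are a little off and sometimes report something else, mostly with a low value. They report only what shows in the picture. A call takes as long as a camera call. They do not tell look-alikes from the thing itself.
- look_for(camera, name): "at" ([column, row] in pixels, amid what is visible of it).
- tip_of(camera, name): "at" ([column, row] in pixels: a listed point, or the origin of a listed thing).
Readings, each from a call of its own:
- read_time_s(): time.
- read_qpos(): joint angles.
- read_joint_vel(): joint speeds.
- read_effort(): joint torques, N m.
- read_eef_pos(): TCP position.
- read_tcp_rot(): TCP orientation.
- read_ft_force(): force on the tool from outside, world axes, zero at the start.
- read_ft_torque(): the same for the moment, N m.
- read_finger_gap(): finger opening in m.
Only numpy, scipy, OpenCV 4.12 (cv2) and the standard library are available. Lean on these libraries where they do the work, as an engineer would, in place of code of your own. Each camera call takes 0.05 s, during which the arm holds its last target.

## Working session

There is one attempt and no reset: what is moved stays moved. The work goes in short steps, each a Python script; the robot and the scene stay as the last script left them, time stands still between calls to the robot, and variables do not carry over. Pictures are saved under pics/ and viewed, and the job is handed in when it is done.

```bash
ls; mkdir -p pics; cat > h.py <<'E'
import numpy as np, cv2
from bench import *
from scipy.spatial.transform import Rotation as R
def snap(c,fn=None):
    P=camera_params(c); im=read_camera(c)
    if fn: cv2.imwrite('pics/'+fn,cv2.cvtColor(im,cv2.COLOR_RGB2BGR))
    return im,P
def ray(P,px):
    K=np.array(P['K']);T=np.array(P['camera_from_world'])
    d=T[:3,:3].T@(np.linalg.inv(K)@np.array([px[0],px[1],1.0])); o=-T[:3,:3].T@T[:3,3]
    return o,d/np.linalg.norm(d)
def onz(P,px,z):
    o,d=ray(P,px); return o+d*(z-o[2])/d[2]
def proj(P,p):
    K=np.array(P['K']);T=np.array(P['camera_from_world'])
    q=K@(T[:3,:3]@np.array(p)+T[:3,3]); return q[:2]/q[2]
def tri(obs):
    A=np.zeros((3,3));b=np.zeros(3)
    for P,px in obs:
        o,d=ray(P,px);M=np.eye(3)-np.outer(d,d);A+=M;b+=M@o
    return np.linalg.solve(A,b)
E
python3 - <<'E'
from h import *
for c in ['scene','top','wrist']:
    im,P=snap(c,c+'0.png'); T=np.array(P['camera_from_world']); print(c,np.round(P['K'],1).tolist(),np.round(-T[:3,:3].T@T[:3,3],3))
print(read_time_s(),read_tcp_rot())
E
```

```text
pics
scene [[424.4, 0.0, 254.0], [0.0, 424.4, 191.3], [0.0, 0.0, 1.0]] [ 1.087 -0.368  1.184]
top [[381.1, 0.0, 257.6], [0.0, 381.1, 196.3], [0.0, 0.0, 1.0]] [ 0.231 -0.059  1.438]
wrist [[304.7, 0.0, 247.3], [0.0, 304.7, 190.1], [0.0, 0.0, 1.0]] [ 0.308 -0.578  0.372]
0.15 [ 9.83496306e-01  1.80925178e-01 -2.23946724e-04 -1.02245933e-03]
```

```bash
cd pics; python3 -c "
import cv2
for n in ['scene0','top0']:
    cv2.imwrite(n+'b.png',cv2.resize(cv2.imread(n+'.png'),(800,600),interpolation=cv2.INTER_CUBIC))"
```

```text
(no output)
```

View pics/scene0b.png

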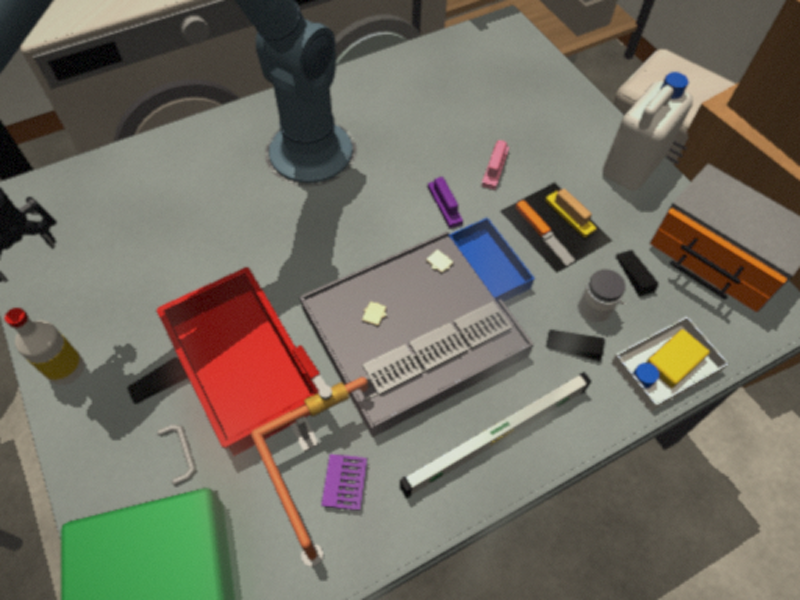

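View pics/top0b.png

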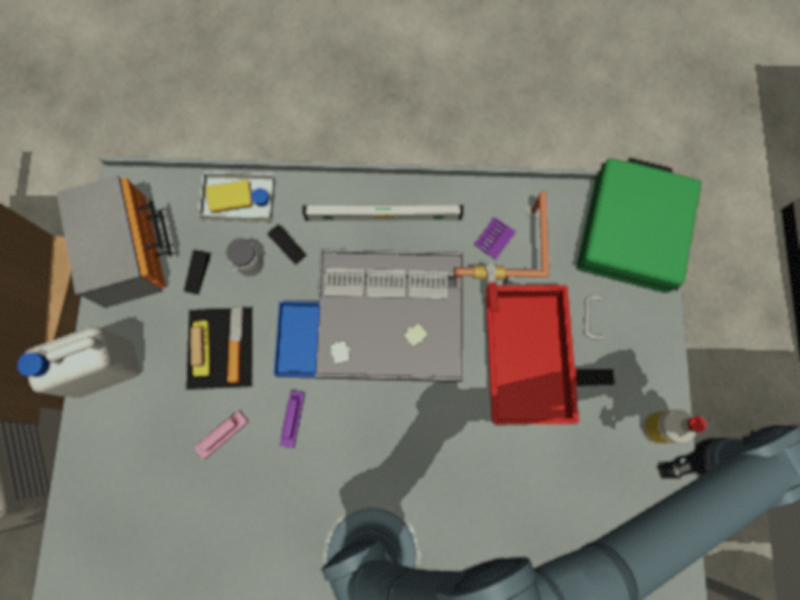

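View pics/wrist0.png

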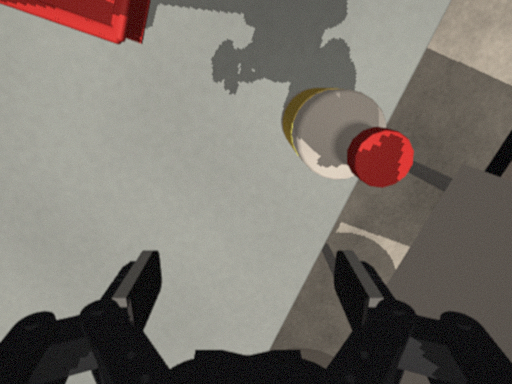

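The scene view and the top view show three grates and two flakes. Positions below are in the 800x600 top view:
- **Flakes:** (341,352) and (416,335).
- **Scraper candidates:** yellow sole with wooden grip at (201,347), pink at (222,434), purple at (291,418). I choose the yellow and wood one.
- **Grate candidates:** three steel grates in the channel at (344,282), (386,282) and (429,284), plus a purple one at (494,238) that isn't meant.
- **Pry bar:** the only one is orange, at (234,345).

Next come rough positions and networks.

```bash
python3 - <<'E'
from h import *
imt,Pt=snap('top');ims,Ps=snap('scene')
for n in ['tray','pan','mat','tote','scraper','prybar','flake0','grate0','grate0_lip','valve_grip']:
    a=tip_of('top',n)[:4];b=tip_of('scene',n)[:4]
    print(n,[(np.round(d['at'],1).tolist(),round(d['confidence'],2),np.round(onz(Pt,d['at'],0.0 if n in('tray','pan','mat','tote','scraper','prybar') else .05)[:2],3).tolist()) for d in a])
    if len(a) and len(b): print('   tri',np.round(tri([(Pt,a[0]['at']),(Ps,b[0]['at'])]),3), [ (np.round(d['at']).tolist(),round(d['confidence'],2)) for d in b])
def up(im,Px,fn,box,s):
    x0,y0,x1,y1=box
    c=cv2.resize(im[y0:y1,x0:x1],None,fx=s,fy=s,interpolation=cv2.INTER_CUBIC); cv2.imwrite('pics/'+fn,cv2.cvtColor(c,cv2.COLOR_RGB2BGR))
up(imt,Pt,'t1.png',(110,150,310,260),4)
up(ims,Ps,'s1.png',(180,100,400,280),3.6)
T=np.array(camera_params('wrist')['camera_from_world']);print(np.round(T,3))
E
```

```text
tray [([250.0, 202.5], 0.79, [0.551, -0.022])]
   tri [ 0.55  -0.026 -0.004] [([263.0, 214.0], 0.86)]
pan [([189.3, 215.5], 0.7, [0.493, 0.208])]
   tri [0.491 0.204 0.003] [([314.0, 171.0], 0.76), ([363.0, 140.0], 0.31)]
mat [([140.7, 224.1], 0.6, [0.454, 0.391])]
   tri [ 0.453  0.389 -0.006] [([352.0, 144.0], 0.94)]
tote [([335.4, 229.4], 0.61, [0.456, -0.351]), ([153.9, 214.2], 0.21, [0.494, 0.344])]
   tri [ 0.455 -0.349  0.004] [([157.0, 232.0], 0.69)]
scraper [([187.3, 270.2], 0.9, [0.287, 0.201]), ([157.5, 165.9], 0.73, [0.688, 0.348]), ([127.7, 224.9], 0.71, [0.449, 0.44]), ([141.9, 279.3], 0.67, [0.249, 0.366])]
   tri [0.382 0.311 0.008] [([366.0, 139.0], 0.95), ([319.0, 104.0], 0.75), ([282.0, 130.0], 0.6)]
prybar [([152.6, 215.7], 0.52, [0.488, 0.349])]
   tri [0.483 0.341 0.021] [([348.0, 150.0], 0.94)]
flake0 [([267.0, 215.7], 0.67, [0.491, -0.088]), ([217.6, 222.6], 0.53, [0.46, 0.093])]
   tri [ 0.495 -0.084  0.038] [([241.0, 201.0], 0.67), ([280.0, 167.0], 0.46)]
grate0 [([219.1, 182.3], 0.75, [0.614, 0.096]), ([274.6, 183.7], 0.7, [0.615, -0.114]), ([245.7, 178.6], 0.68, [0.632, -0.004]), ([249.8, 202.8], 0.58, [0.538, -0.023])]
   tri [ 0.611  0.004 -0.013] [([252.0, 237.0], 0.86), ([279.0, 222.0], 0.8), ([309.0, 204.0], 0.66), ([217.0, 309.0], 0.56)]
grate0_lip [([247.6, 189.1], 0.7, [0.591, -0.013])]
   tri [0.615 0.034 0.069] [([311.0, 210.0], 0.74), ([275.0, 216.0], 0.69), ([408.0, 176.0], 0.54), ([236.0, 203.0], 0.2)]
valve_grip [([378.2, 240.3], 0.17, [0.412, -0.496])]
   tri [ 0.475 -0.358  0.115] [([197.0, 231.0], 0.81)]
[[ 0.355 -0.935 -0.001 -0.65 ]
 [-0.884 -0.336  0.325 -0.043]
 [-0.304 -0.114 -0.946  0.381]
 [ 0.     0.     0.     1.   ]]
```

View pics/t1.png

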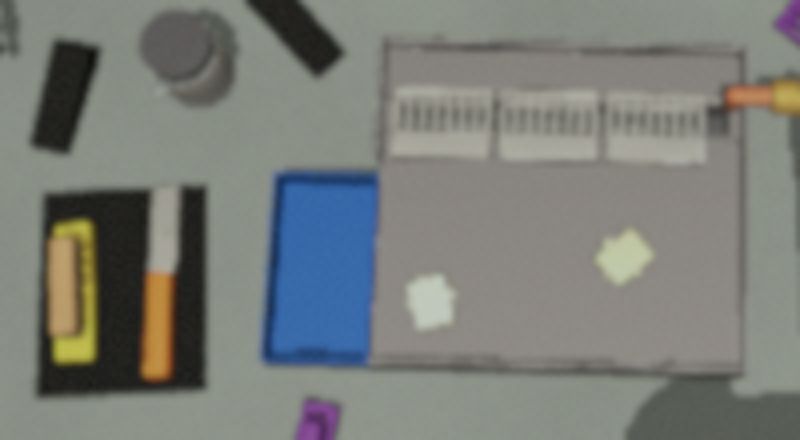

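View pics/s1.png

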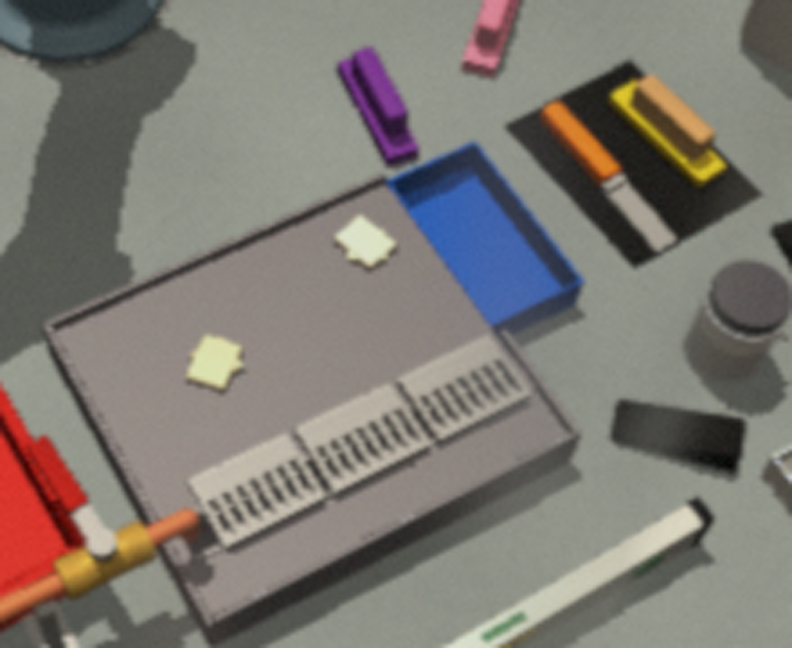

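```bash
python3 - <<'E'
from h import *
q=[1,0,0,0]
move_ptp([0.52,-0.02,0.36],q);print(read_time_s())
im,P=snap('wrist','w1.png');np.save('w1.npy',P,allow_pickle=True)
for n in ['tray','grate0_lip','flake0','grate0','valve_grip']: print(n,[(np.round(d['at'],1).tolist(),round(d['confidence'],2),np.round(onz(P,d['at'],0.05 if n!='valve_grip' else .137)[:2],3).tolist()) for d in tip_of('wrist',n)[:4]])
move_ptp([0.46,0.33,0.30],q);print(read_time_s())
im,P=snap('wrist','w2.png');np.save('w2.npy',P,allow_pickle=True)
for n in ['prybar','scraper','mat']: print(n,[(np.round(d['at'],1).tolist(),round(d['confidence'],2),np.round(onz(P,d['at'],0.003)[:2],3).tolist()) for d in tip_of('wrist',n)[:4]])
E
```

```text
3.6083
tray []
grate0_lip [([239.4, 100.0], 0.84, [0.583, -0.011])]
flake0 [([171.6, 191.2], 0.74, [0.452, 0.093]), ([287.2, 162.2], 0.61, [0.496, -0.08])]
grate0 [([162.7, 74.9], 0.96, [0.616, 0.091]), ([315.0, 70.7], 0.73, [0.62, -0.112]), ([240.3, 70.3], 0.63, [0.621, -0.013])]
valve_grip [([461.5, 116.4], 0.86, [0.569, -0.259])]
5.2583
prybar [([231.2, 134.5], 0.83, [0.48, 0.35])]
scraper [([227.5, 275.6], 0.94, [0.254, 0.361]), ([170.5, 153.1], 0.71, [0.455, 0.435]), ([326.9, 251.8], 0.62, [0.297, 0.204])]
mat [([466.0, 11.6], 0.65, [0.628, 0.061]), ([203.3, 150.3], 0.64, [0.459, 0.389])]
```

View pics/w1.png

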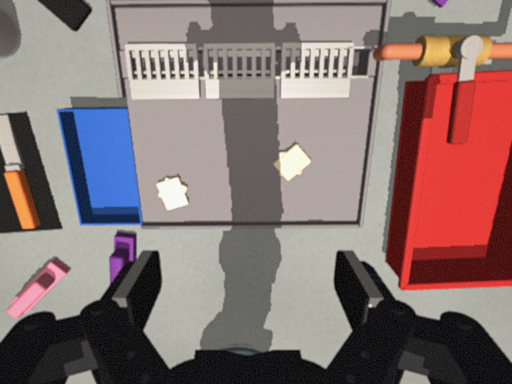

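View pics/w2.png

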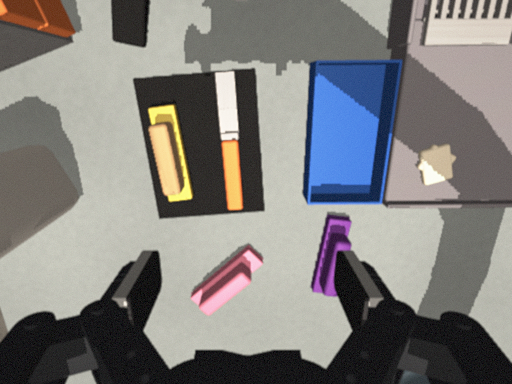

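w1 shows the three snapped grates at (163,72), (240,72) and (318,72), exactly two flakes at (172,193) and (293,161), and the valve lever at (461,112). w2 shows the yellow and wood scraper at (168,152) and the pry bar at (230,140), both on the mat. I'll crop these to pick out corners.

```bash
cd pics; python3 -c "
import cv2
a=cv2.imread('w1.png');cv2.imwrite('w1c.png',cv2.resize(a[30:110,110:370],None,fx=3,fy=3,interpolation=cv2.INTER_CUBIC))
cv2.imwrite('w1d.png',cv2.resize(a[0:240,100:400],None,fx=2.5,fy=2.5,interpolation=cv2.INTER_CUBIC))
a=cv2.imread('w2.png');cv2.imwrite('w2c.png',cv2.resize(a[60:225,130:270],None,fx=3.6,fy=3.6,interpolation=cv2.INTER_CUBIC))
"
```

```text
(no output)
```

View pics/w1d.png

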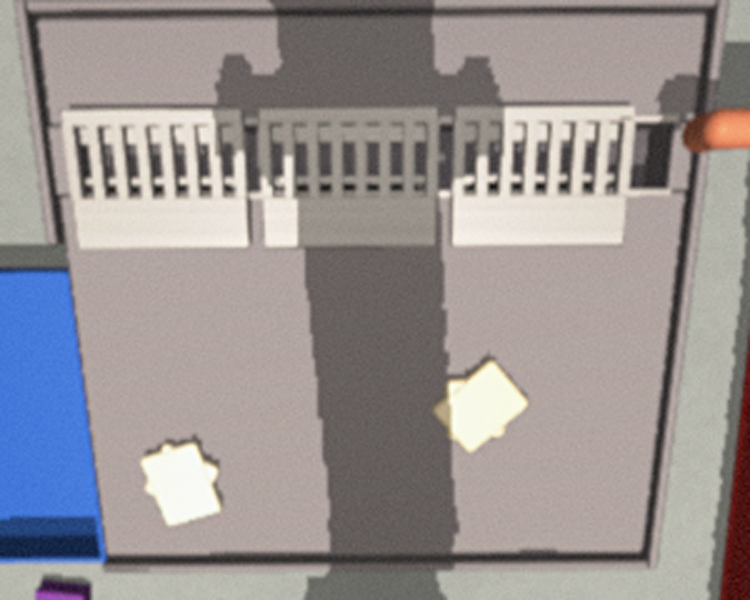

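View pics/w2c.png

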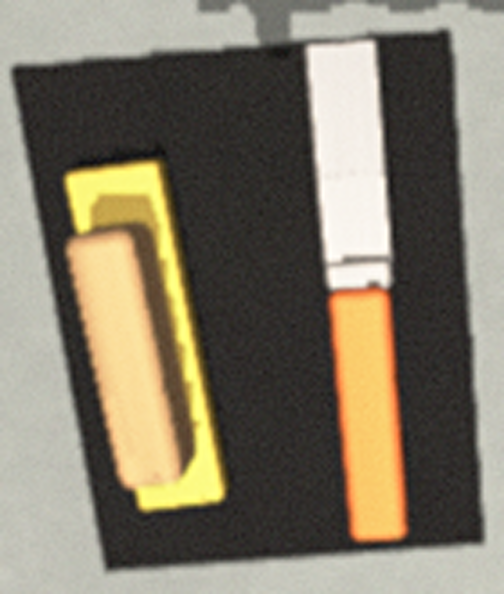

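```bash
cat > fit.py <<'E'
from h import *
from scipy.optimize import least_squares
def fitpose(obs,x0,usez=True):
    # obs: (P, px, local xyz)
    def f(v):
        c,s=np.cos(v[2]),np.sin(v[2]);r=[]
        for P,px,l in obs:
            p=[v[0]+c*l[0]-s*l[1],v[1]+s*l[0]+c*l[1],l[2]+(v[3] if usez else 0)]
            r+=list(proj(P,p)-np.array(px))
        return np.array(r)
    s=least_squares(f,list(x0)+([0] if usez else []),loss='soft_l1');return s.x,np.abs(f(s.x)).reshape(-1,2)
E
python3 - <<'E'
from fit import *
P1=np.load('w1.npy',allow_pickle=True).item();P2=np.load('w2.npy',allow_pickle=True).item()
Pt=camera_params('top');Ps=camera_params('scene')
w=lambda a:(a[0]/2.5+100,a[1]/2.5)
obs=[(P1,w((652,563)),(-.156,-.173-.003,.055)),(P1,w((724,5)),(.156,-.176,.055)),(P1,w((22,8)),(.156,.176,.055))]
G=[];
for yc,f0,f1,b0,b1 in [(.112,(79,247),(249,247),(65,112),(243,110)),(.012,(264,247),(436,247),(262,107),(438,108)),(-.088,(452,246),(623,243),(455,106),(634,104))]:
    G+=[(P1,w(f0),(.038,yc+.046,.058)),(P1,w(f1),(.038,yc-.046,.058)),(P1,w(b0),(.106,yc+.046,.058)),(P1,w(b1),(.106,yc-.046,.058))]
for o in (G,obs,G+obs):
  for uz in (0,1):
    v,r=fitpose(o,(.55,-.024,0),uz);print(np.round(v,4),'resid',np.round(r.max(),2),np.round(r.mean(),2))
# top & scene grates
t=lambda a:(a[0]/4+110,a[1]/4+150); s=lambda a:(a[0]/3.6+180,a[1]/3.6+100)
T=[(Pt,t((390,158)),(.038,.158,.055)),(Pt,t((706,163)),(.038,-.134,.055)),(Pt,t((743,372)),(-.156,-.176,.055)),(Pt,t((745,50)),(.156,-.176,.055)),(Pt,t((385,41)),(.156,.176,.055))]
S=[(Ps,s((46,327)),(-.156,-.176,.055)),(Ps,s((577,437)),(.156,.176,.055)),(Ps,s((215,628)),(.156,-.176,.055)),(Ps,s((190,484)),(.038,-.134,.058))]
v,r=fitpose(T+S,(.55,-.024,0),1);print(np.round(v,4),np.round(r,1).tolist())
v,r=fitpose(G+T+S+obs,(.55,-.024,0),1);print(np.round(v,4))
d=lambda a:(a[0]/3.6+130,a[1]/3.6+60)
SC=[(P2,d((66,175)),(.065,.017,.019)),(P2,d((162,162)),(.065,-.017,.019)),(P2,d((224,500)),(-.065,-.017,.019)),(P2,d((141,512)),(-.065,.017,.019)),(P2,d((68,241)),(.046,.012,.053)),(P2,d((120,487)),(-.046,.012,.053))]
v,r=fitpose(SC,(.45,.43,0),1);print('scraper',np.round(v,4),np.round(r,1).tolist())
PB=[(P2,d((330,293)),(-.005,.011,.023)),(P2,d((388,292)),(-.005,-.011,.023)),(P2,d((405,538)),(-.105,-.011,.023)),(P2,d((352,540)),(-.105,.011,.023)),(P2,d((306,44)),(.08,.012,.006)),(P2,d((376,41)),(.08,-.012,.006))]
v,r=fitpose(PB,(.48,.35,0),1);print('prybar',np.round(v,4),np.round(r,1).tolist())
M=[(P2,d((14,68)),(.1,.08,.003)),(P2,d((449,33)),(.1,-.08,.003)),(P2,d((483,542)),(-.1,-.08,.003)),(P2,d((106,570)),(-.1,.08,.003))]
v,r=fitpose(M,(.45,.39,0),1);print('mat',np.round(v,4),np.round(r,1).tolist())
for px in ((172,193),(293,161)): print('flake',onz(P1,px,.055))
E
```

```text
[ 0.5473 -0.0247  0.0051] resid 1.82 0.56
[ 0.5475 -0.0247  0.005  -0.0038] resid 1.31 0.46
[ 0.5425 -0.0223  0.0009] resid 6.03 2.16
[ 0.5452 -0.025   0.0025 -0.0112] resid 1.14 0.52
[ 0.547  -0.0245  0.0043] resid 5.2 1.2
[ 0.5474 -0.0246  0.0038 -0.0081] resid 3.75 0.8
[ 0.5493 -0.0212  0.006  -0.0144] [[0.5, 0.2], [1.3, 0.8], [0.5, 0.1], [0.0, 0.4], [1.3, 0.2], [0.2, 0.3], [1.4, 0.2], [1.1, 0.2], [0.1, 0.2]]
[ 0.5477 -0.0245  0.0046 -0.009 ]
scraper [ 0.4532  0.4311  0.1122 -0.0047] [[0.8, 0.0], [0.2, 0.5], [0.1, 0.1], [0.1, 0.9], [0.8, 0.7], [0.3, 1.6]]
prybar [ 0.4803  0.3516  0.0579 -0.0021] [[0.4, 0.5], [0.0, 1.3], [0.4, 0.2], [0.2, 0.5], [0.6, 0.6], [0.3, 0.1]]
mat [ 0.4584  0.3899  0.0725 -0.0059] [[0.3, 0.3], [0.3, 0.1], [0.1, 0.0], [0.1, 0.3]]
flake [0.45086669 0.09096279 0.055     ]
flake [ 0.49911265 -0.08729245  0.055     ]
```

```bash
cat >> h.py <<'E'
TX,TY,TW=.5475,-.0247,.005
def tw(x,y,z): c,s=np.cos(TW),np.sin(TW); return [TX+c*x-s*y,TY+s*x+c*y,z]
def yq(psi,pitch=0):
    # pitch>0: bar tip (+x) goes down / tool leans forward
    return (R.from_euler('z',psi)*R.from_euler('y',pitch)*R.from_euler('x',np.pi)).as_quat().tolist()
E
python3 - <<'E'
from h import *
im,P=snap('wrist')
print([(np.round(d['at'],1).tolist(),round(d['confidence'],2)) for d in tip_of('wrist','scraper')[:4]])
q=yq(.112)
move_gripper(.06,60)
move_ptp([.4532,.4311,.13],q)
movel([.4532,.4311,.041],speed=.12)
g=move_gripper(.015,80);print(read_finger_gap(),read_ft_force())
movel([.4532,.4311,.16],speed=.2);print(read_finger_gap(),read_ft_force(),read_time_s())
q=yq(.005)
x,y,_=tw(-.073,-.125,0)
move_ptp([x,y,.16],q)
movel([x,y,.088],speed=.15)
f0=read_ft_force();print('f0',f0)
z=.088
while z>.081:
    z-=.0007; movel([x,y,z],speed=.03); f=read_ft_force()
    if f[2]-f0[2]>2.5: break
print('contact',z,f,read_eef_pos(),read_time_s())
snap('wrist','w3.png');snap('scene','s3.png')
E
```

```text
[([326.5, 251.1], 0.69), ([171.6, 153.4], 0.64), ([222.7, 276.0], 0.56)]
0.022912868661176564 [0.49727579 0.25531537 4.09787181]
0.022730717682986065 [ 0.51481265  0.38538083 -2.3890737 ] 8.7917
f0 [-0.81393756 -0.17589118 -2.01364556]
contact 0.08379999999999996 [-1.44011285  0.63756445  1.48433919] [ 0.47527405 -0.15011978  0.08406951] 13.0167
```

View pics/w3.png

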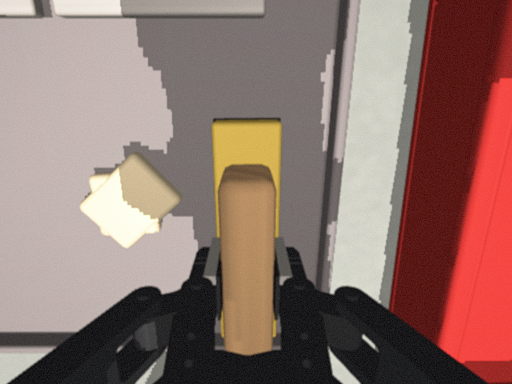

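View pics/s3.png

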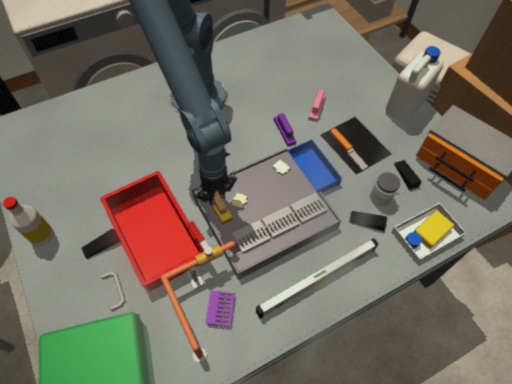

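w3 shows the scraper seated on the floor to the right of flake A at (130,200), and the flake lies within its length. Now I'll sweep.

```bash
python3 - <<'E'
from h import *
q=yq(.005)
a=tw(-.073,-.125,.0848);m=tw(-.073,.06,.0848);b=tw(-.073,.173,.0848)
movel(a,speed=.03);movel(m,speed=.09);snap('scene','s4.png');movel(b,speed=.08);pause(.3)
print(read_ft_force(),read_time_s())
snap('wrist','w4.png')
snap('scene','s5.png')
up=list(b);up[2]=.15
movel(up,speed=.2)
snap('wrist','w5.png');print(read_time_s())
E
cd pics; python3 -c "
import cv2
import numpy as np
a=cv2.resize(cv2.imread('s4.png')[100:300,170:420],(500,400));b=cv2.resize(cv2.imread('w5.png'),(500,375));
cv2.imwrite('c5.png',np.vstack([a[:,:],b])[:800])
cv2.imwrite('c5.png',np.hstack([cv2.resize(a,(400,320)),cv2.resize(b,(400,320))]))"
```

```text
[-0.03968516 -0.84115602 -1.98297371] 17.4917
18.1167
```

View pics/c5.png

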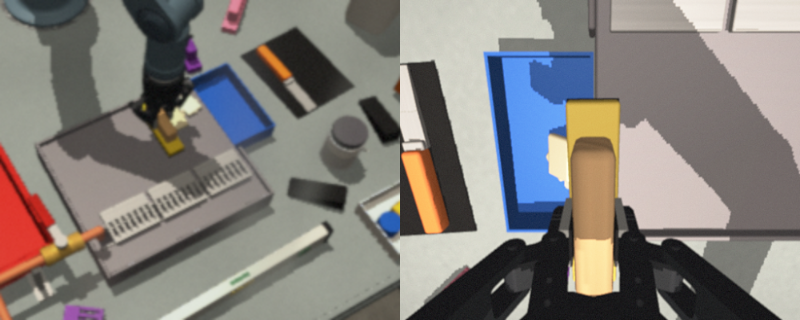

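The flakes look to have gone into the pan at (560,160). I'll put the scraper back and look properly.

```bash
python3 - <<'E'
from h import *
q=yq(.0725)
move_ptp([.4532,.4311,.12],q)
snap('scene','s6.png')
movel([.4532,.4311,.046],speed=.15)
z=.046
while z>.0385:
    z-=.0007; movel([.4532,.4311,z],speed=.03); f=read_ft_force()
    if f[2]>1: break
print(z,f)
move_gripper(.06);movel([.4532,.4311,.13],speed=.2)
move_ptp([.44,.27,.26],yq(0))
snap('wrist','w6.png');print(read_time_s())
E
```

```text
0.041800000000000004 [-0.51657656 -1.21505473  1.48986056]
23.3333
```

View pics/w6.png

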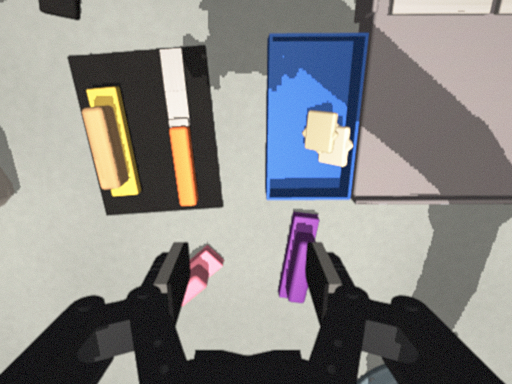

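View pics/s6.png

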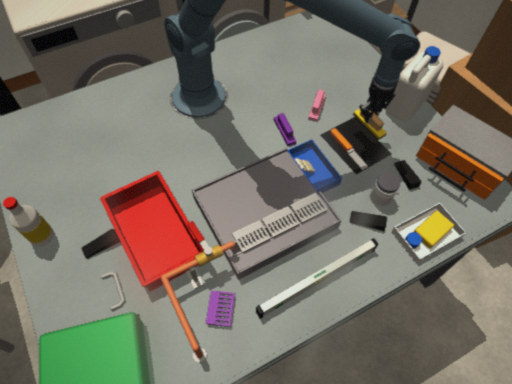

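Both flakes lie in the pan at (322,132) and (335,150) and the tray floor is clear. The scraper is on the mat. Next I'll re-fit the pry bar and check the inverse kinematics for levering.

```bash
cd pics; python3 -c "
import cv2
a=cv2.imread('w6.png');cv2.imwrite('w6c.png',cv2.resize(a[35:215,60:230],None,fx=3.3,fy=3.3,interpolation=cv2.INTER_CUBIC))"; cd ..
python3 - <<'E'
from h import *
def tcp(th,px,py,pz,gx=.12,gz=.021,yaw=.005,off=0):
    r=R.from_euler('z',yaw)*R.from_euler('y',th); p=np.array(tw(px,py,pz))+r.apply([-gx,0,gz]); return p, yq(yaw,th+off)
for off in (0,-.2,-.35):
  for py in (.112,.012,-.088):
    print(off,py,[ (None if (j:=inverse_kinematics(*map(list,tcp(np.radians(t),.06,py,.045,off=off)))) is None else np.round(j[[3,5,6]] if hasattr(j,'shape') else np.array(j)[[3,5,6]],2).tolist()) for t in (0,15,30,38)])
E
```

```text
0 0.112 [[2.07, 0.78, -2.21], [1.85, 1.13, -2.09], [1.62, 1.47, -2.06], [1.5, 1.64, -2.05]]
0 0.012 [[2.08, 0.77, -2.02], [1.87, 1.14, -1.92], [1.64, 1.48, -1.9], [1.51, 1.65, -1.9]]
0 -0.088 [[2.05, 0.84, -1.92], [1.84, 1.17, -1.8], [1.61, 1.51, -1.77], [1.49, 1.68, -1.77]]
-0.2 0.112 [[2.2, 0.55, -2.39], [1.99, 0.91, -2.14], [1.76, 1.26, -2.07], [1.63, 1.44, -2.05]]
-0.2 0.012 [[2.22, 0.55, -2.19], [2.01, 0.91, -1.96], [1.77, 1.26, -1.91], [1.64, 1.45, -1.9]]
-0.2 -0.088 [[2.18, 0.65, -2.08], [1.97, 0.96, -1.84], [1.75, 1.3, -1.78], [1.62, 1.47, -1.77]]
-0.35 0.112 [[2.3, 0.41, -2.72], [2.09, 0.74, -2.21], [1.86, 1.1, -2.09], [1.73, 1.28, -2.06]]
-0.35 0.012 [[2.31, 0.42, -2.52], [2.11, 0.73, -2.0], [1.87, 1.1, -1.92], [1.74, 1.29, -1.9]]
-0.35 -0.088 [[2.28, 0.4, -2.15], [2.07, 0.79, -1.9], [1.85, 1.13, -1.79], [1.72, 1.31, -1.77]]
```

View pics/w6c.png

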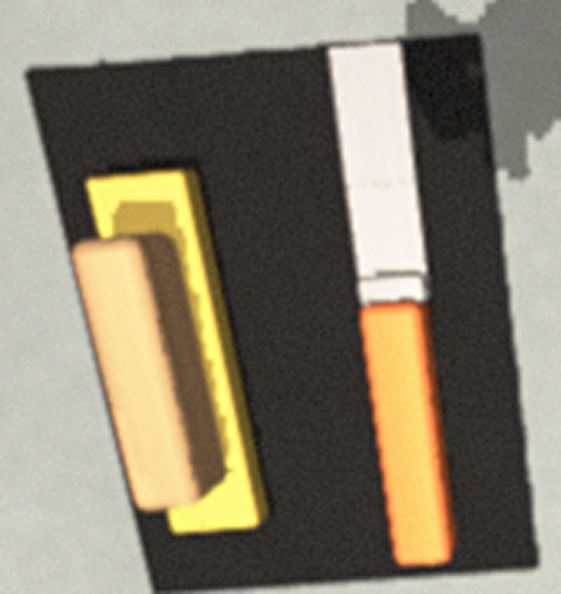

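```bash
python3 - <<'E'
from fit import *
P2=camera_params('wrist')
d=lambda a:(a[0]/3.3+60,a[1]/3.3+35)
PB=[(P2,d((360,306)),(-.005,.011,.023)),(P2,d((424,304)),(-.005,-.011,.023)),(P2,d((446,562)),(-.105,-.011,.023)),(P2,d((395,566)),(-.105,.011,.023)),(P2,d((328,47)),(.08,.012,.006)),(P2,d((402,42)),(.08,-.012,.006))]
v,r=fitpose(PB,(.48,.35,0),1);print('prybar',np.round(v,4),np.round(r,1).tolist())
x,y,w=v[:3]
if np.hypot(x-.4803,y-.3516)<.006:
    g=[x-.04*np.cos(w),y-.04*np.sin(w)]
    move_gripper(.05,100);move_ptp(g+[.11],yq(w));movel(g+[.024],speed=.1)
    print(read_ft_force());move_gripper(.01,110);print(read_finger_gap(),read_ft_force())
    movel(g+[.15],speed=.15);print(read_finger_gap(),read_time_s())
    snap('wrist','w7.png')
E
```

```text
prybar [ 0.4804  0.352   0.0569 -0.001 ] [[0.7, 0.3], [1.3, 0.8], [1.5, 0.4], [0.2, 0.1], [1.2, 0.1], [0.1, 0.3]]
[ 0.94167525 -0.16009972  0.47427399]
0.019273922184388843 [-1.00042602 -1.49928681  6.30237912]
0.019321487943844952 26.6917
```

View pics/w7.png

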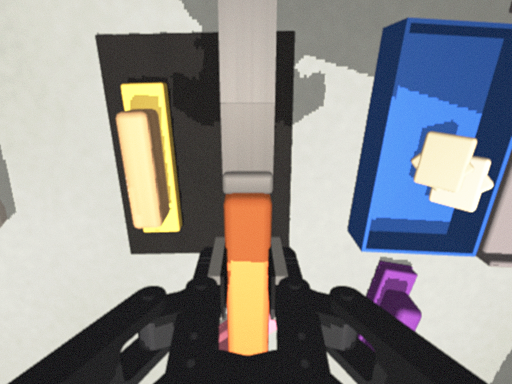

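```bash
cat > pry.py <<'E'
from h import *
GX,GZ=.12,.021
def tcp(thd,px,py,pz,yaw=.005):
    th=np.radians(thd)
    r=R.from_euler('z',yaw)*R.from_euler('y',th); p=np.array(tw(px,py,pz))+r.apply([-GX,0,GZ]); return list(p), yq(yaw,th)
def insert(py,th=1.0,depth=.022):
    p,q=tcp(th,.012,py,.09);move_ptp(p,q)
    p,q=tcp(th,.012,py,.050);movel(p,q,speed=.15)
    f0=np.array(read_ft_force());z=.050
    while z>.041:
        z-=.0006;movel(*tcp(th,.012,py,z),speed=.03);f=np.array(read_ft_force())-f0
        if f[2]>1.8:break
    print('floor',z,np.round(f,1),np.round(read_eef_pos(),4),np.round(f0,1))
    z+=.0003
    x=.012
    while x<.038+depth-1e-6:
        x=min(x+.004,.038+depth);movel(*tcp(th,x,py,z),speed=.05);f=np.array(read_ft_force())-f0
        if x>.036: print(round(x,4),np.round(f,1),np.round(read_eef_pos()-np.array(tcp(th,x,py,z)[0]),4))
        if abs(f[0])>9: print('blocked');break
    return x,z,f0
E
python3 - <<'E'
from pry import *
p,q=tcp(1,.012,.112,.20);move_ptp(p,q)
print(insert(.112),read_time_s())
snap('wrist','w8.png');snap('scene','s8.png')
E
cd pics; python3 -c "
import cv2
import numpy as np
a=cv2.resize(cv2.imread('s8.png')[120:270,170:370],(400,300));b=cv2.resize(cv2.imread('w8.png'),(400,300))
cv2.imwrite('c8.png',np.hstack([a,b]))"
```

```text
floor 0.0494 [0.8 0.2 6.3] [0.442  0.0875 0.0748] [ 0.9 -0.5 -0.4]
0.036 [-1.   0.5 -1.1] [0.0005 0.0001 0.0004]
0.04 [-0.8  0.3 -0.9] [ 0.0008 -0.0003  0.0001]
0.044 [-1.5  0.5  0.4] [ 0.0005 -0.     -0.    ]
0.048 [-0.6  0.9 -1.9] [0.0004 0.0001 0.    ]
0.052 [-0.6  0.4 -0.8] [0.0004 0.     0.0001]
0.056 [-0.2  1.7 -2. ] [ 0.0003 -0.     -0.    ]
0.06 [-0.3  0.7 -2.1] [ 0.0003 -0.0001 -0.    ]
(0.06, 0.0497, array([ 0.91918868, -0.45874789, -0.40461297])) 31.9833
```

View pics/c8.png

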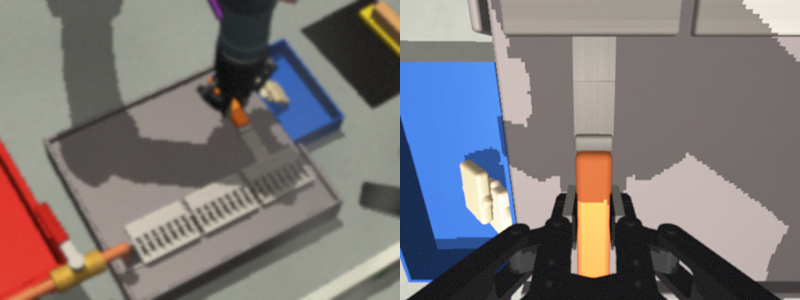

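```bash
python3 - <<'E'
from pry import *
def ff(n=4):
    return np.mean([read_ft_force() for _ in range(n) if pause(.04) is None],0)
print(ff(6))
z=.0497
while z>.0435:
    z-=.0007;movel(*tcp(1,.06,.112,z),speed=.02);pause(.1);f=ff()
    print(round(z,4),np.round(f,1),np.round(read_eef_pos()-np.array(tcp(1,.06,.112,z)[0]),4))
    if f[2]>1.5:break
snap('wrist','w9.png');print(read_time_s())
E
cd pics; python3 -c "
import cv2
a=cv2.imread('w9.png');cv2.imwrite('c9.png',cv2.resize(a[0:250,130:430],None,fx=2.4,fy=2.4,interpolation=cv2.INTER_CUBIC))"
```

```text
nan
0.049 nan [-0. -0.  0.]
  return _methods._mean(a, axis=axis, dtype=dtype,
  ret = ret.dtype.type(ret / rcount)
Traceback (most recent call last):
IndexError: invalid index to scalar variable.
[ WARN:0@0.021] global loadsave.cpp:275 findDecoder imread_('w9.png'): can't open/read file: check file path/integrity
Traceback (most recent call last):
TypeError: 'NoneType' object is not subscriptable
```

```bash
cat >> pry.py <<'E'
def ff(n=4):
    a=[]
    for _ in range(n): pause(.03);a.append(np.array(read_ft_force()))
    return np.mean(a,0)
E
python3 - <<'E'
from pry import *
print(ff(6))
z=.049
while z>.0435:
    z-=.0007;movel(*tcp(1,.06,.112,z),speed=.02);f=ff()
    print(round(z,4),np.round(f,1),np.round(read_eef_pos()-np.array(tcp(1,.06,.112,z)[0]),4))
    if f[2]>1.5:break
snap('wrist','w9.png');print(read_time_s())
E
cd pics; python3 -c "
import cv2
a=cv2.imread('w9.png');cv2.imwrite('c9.png',cv2.resize(a[0:250,130:430],None,fx=2.4,fy=2.4,interpolation=cv2.INTER_CUBIC))"
```

```text
[-0.41755869 -0.13642722 -0.66728893]
0.0483 [-1.8 -0.5  1.2] [-0.0001  0.0001  0.0001]
0.0476 [-3.1 -0.4  3.3] [-0.0001  0.0001  0.0001]
33.8667
```

View pics/c9.png

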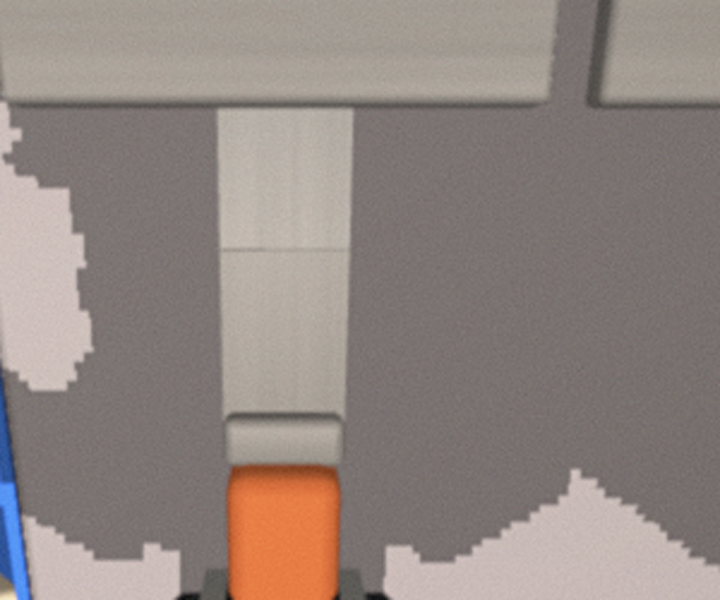

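The blade sits about 20 mm under the left grate's lip. It is visible up to the lip at row 105 of the crop, and floor contact is felt. Now I'll lever about the tip.

```bash
sed -i 's/^GX,GZ=.*/GX,GZ=.1196,.0239/' pry.py; cat >> pry.py <<'E'
def lever(py,x,z,to=31):
    for th in range(4,to+1,3):
        movel(*tcp(th,x,py,z),speed=.05);f=ff(2)
        print(th,np.round(f,1),np.round(read_eef_pos()-np.array(tcp(th,x,py,z)[0]),4),np.round(read_ft_torque(),2),round(read_finger_gap(),4))
        if abs(f).max()>25: print('high');break
E
python3 - <<'E'
from pry import *
print(tcp(1,.06,.112,.045)[0],read_eef_pos())
lever(.112,.06,.0452)
snap('wrist','w10.png');snap('scene','s10.png');print(read_time_s())
E
cd pics; python3 -c "
import cv2
import numpy as np
a=cv2.resize(cv2.imread('s10.png')[120:270,170:370],(400,300));b=cv2.resize(cv2.imread('w10.png'),(400,300))
cv2.imwrite('c10.png',np.hstack([a,b]))"
```

```text
[np.float64(0.4877760700633341), np.float64(0.08700277787637818), np.float64(0.07098366772413686)] [0.48717365 0.08708315 0.07073244]
4 [ 1.9  0.7 -0.2] [0.0015 0.0002 0.    ] [-0.01 -0.65 -0.  ] 0.0195
7 [-2.1 -0.4  3. ] [-0.0007  0.0001 -0.0004] [ 0.04 -0.07 -0.03] 0.0194
10 [-4.4 -1.   4. ] [-0.0015  0.0001 -0.0005] [-0.01  0.35 -0.02] 0.0195
13 [-5.1 -1.2  4.2] [-0.0015  0.0001 -0.0003] [-0.01  0.46  0.02] 0.0195
16 [-5.2  0.   4.6] [-0.0016  0.0002 -0.0002] [-0.01  0.55 -0.04] 0.0192
19 [-5.2 -0.8  5.5] [-0.0016  0.0002 -0.    ] [-0.04  0.57 -0.02] 0.0196
22 [-5.2 -0.6  5.8] [-0.0016  0.0002  0.0002] [-0.08  0.63  0.06] 0.0194
25 [-5.7 -0.3  6.1] [-0.0015  0.0003  0.0003] [-0.05  0.64  0.03] 0.0193
28 [-5.  -0.4  6.5] [-0.0014  0.0003  0.0005] [-0.13  0.68  0.08] 0.0198
31 [-2.8 -0.4  4.8] [0.0001 0.0001 0.0004] [-0.06  0.1   0.03] 0.0194
37.4
```

View pics/c10.png

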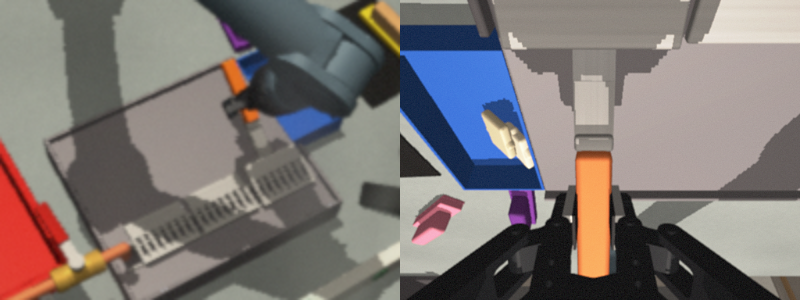

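Torque collapsed at 31°, and the left grate's front edge now stands proud of its neighbour at (590,45) in the right half. It has popped. Now I'll withdraw and do the middle one.

```bash
cat >> pry.py <<'E'
def withdraw(py,x,z):
    movel(*tcp(16,x,py,z+.0005),speed=.1)
    movel(*tcp(12,x-.045,py,z+.002),speed=.12)
    movel(*tcp(5,x-.055,py,z+.045),speed=.15)
def insert2(py,th=0.0,depth=.022,x0=.012):
    move_ptp(*tcp(th,x0,py,.075));movel(*tcp(th,x0,py,.050),speed=.1);pause(.2)
    f0=ff(6);z=.050
    while z>.0405:
        z-=.0006;movel(*tcp(th,x0,py,z),speed=.03);f=ff(3)-f0
        if f[2]>1.5:break
    print('floor',round(z,4),np.round(f,1),np.round(f0,1))
    z+=.0004;x=x0
    while x<.038+depth-1e-6:
        x=min(x+.005,.038+depth);movel(*tcp(th,x,py,z),speed=.06);f=ff(2)-f0
        if x>.036: print(round(x,4),np.round(f,1))
        if abs(f[0])>9: print('blocked');break
    return x,z
E
python3 - <<'E'
from pry import *
withdraw(.112,.06,.0452)
snap('wrist','w11.png')
print(insert2(.012),read_time_s())
snap('wrist','w12.png')
E
cd pics; python3 -c "
import cv2
import numpy as np
a=cv2.resize(cv2.imread('w11.png'),(400,300));b=cv2.resize(cv2.imread('w12.png'),(400,300))
cv2.imwrite('c12.png',np.hstack([a,b]))"
```

```text
floor 0.0494 [-0.5  0.9  5.2] [2.2 1.  2.3]
blocked
(0.017, 0.0498) 40.8
```

View pics/c12.png

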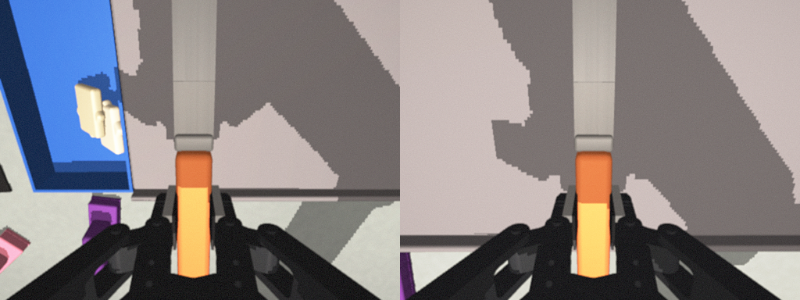

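```bash
python3 - <<'E'
from pry import *
for th in (0,):
    movel(*tcp(th,.012,.012,.062),speed=.05);pause(.3);f0=ff(6);z=.062
    while z>.044:
        z-=.0006;movel(*tcp(th,.012,.012,z),speed=.03);f=ff(3)-f0
        if f[2]>1.2:break
    print(th,'floor',round(z,4),np.round(f,1),np.round(f0,1),read_time_s())
E
```

```text
0 floor 0.05 [-1.6  0.4  6.2] [ 0.  -0.2 -1.3] 48.7667
```

```bash
sed -i 's/^GX,GZ=.*/GX,GZ=.1183,.0289/' pry.py; cat >> pry.py <<'E'
def insert3(py,th,depth=.022,x0=.012,zs=.048):
    movel(*tcp(th,x0,py,zs),speed=.06);pause(.3)
    f0=ff(6);z=zs
    while z>.0415:
        z-=.0008;movel(*tcp(th,x0,py,z),speed=.03);f=ff(3)-f0
        if f[2]>1.5:break
    print('floor',round(z,4),np.round(f,1),np.round(f0,1))
    z+=.0006;x=x0
    while x<.038+depth-1e-6:
        x=min(x+.006,.038+depth);movel(*tcp(th,x,py,z),speed=.06);f=ff(2)-f0
        if x>.036: print(round(x,4),np.round(f,1))
        if abs(f[0])>10: print('blocked');break
    return x,z
E
python3 - <<'E'
from pry import *
movel(*tcp(-3,.012,.012,.055),speed=.05)
print(insert3(.012,-3),read_time_s())
snap('wrist','w13.png')
E
```

```text
floor 0.0472 [-3.5  0.1  9.1] [-12.5  -0.8  37.6]
blocked
(0.018000000000000002, 0.0478) 50.45
```

View pics/w13.png

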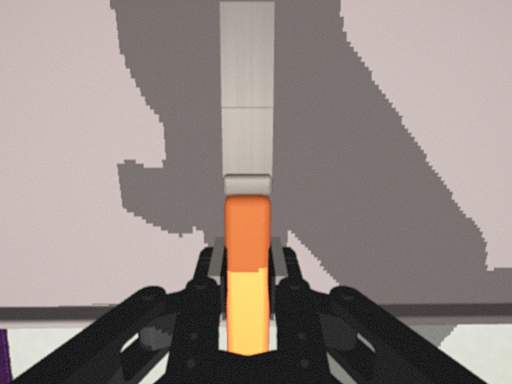

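The tool was pressing on the floor unexpectedly, so my pitch guess is wrong. I'll lift and measure the bar's pose in the hand from the wrist picture.

```bash
python3 - <<'E'
from pry import *
print(read_eef_pos(),read_ft_force())
movel(*tcp(-3,.012,.012,.08),speed=.1);pause(.2)
im,P=snap('wrist','w14.png');np.save('w14.npy',P,allow_pickle=True)
np.save('w14tcp.npy',np.r_[read_eef_pos(),read_tcp_rot()]);print(read_eef_pos(),read_ft_force(),read_finger_gap(),read_time_s())
snap('scene','s14.png')
E
cd pics; python3 -c "
import cv2
a=cv2.imread('w14.png');cv2.imwrite('c14.png',cv2.resize(a[0:250,180:320],None,fx=3,fy=2.4,interpolation=cv2.INTER_CUBIC))
a=cv2.imread('s14.png');cv2.imwrite('d14.png',cv2.resize(a[120:270,190:350],None,fx=4,fy=4,interpolation=cv2.INTER_CUBIC))
a=cv2.imread('w7.png');cv2.imwrite('c7.png',cv2.resize(a[0:250,180:320],None,fx=3,fy=2.4,interpolation=cv2.INTER_CUBIC))"
```

```text
[ 0.44111491 -0.01343443  0.07363906] [-28.15561935  -0.58534679  62.65508486]
[ 0.43930746 -0.01315872  0.10195274] [ 0.89971132 -0.5259356  -1.73146463] 0.019461959040184967 51.225
```

View pics/c14.png

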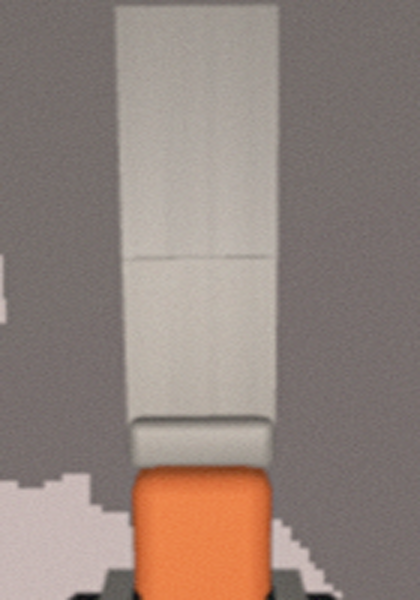

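View pics/d14.png

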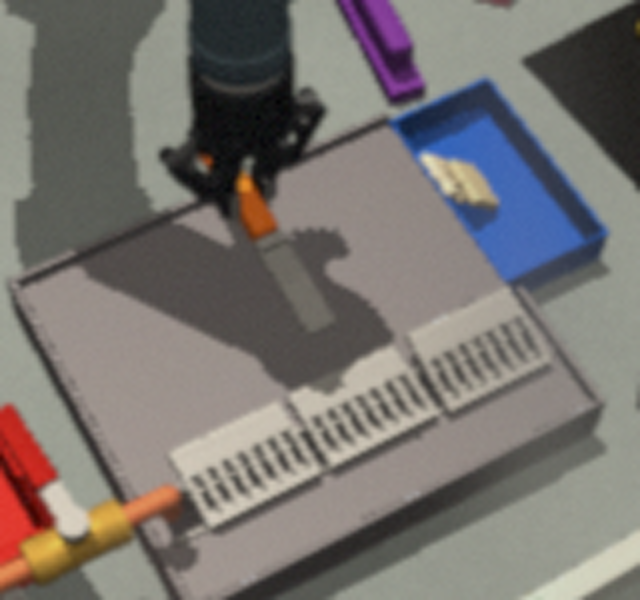

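View pics/c7.png

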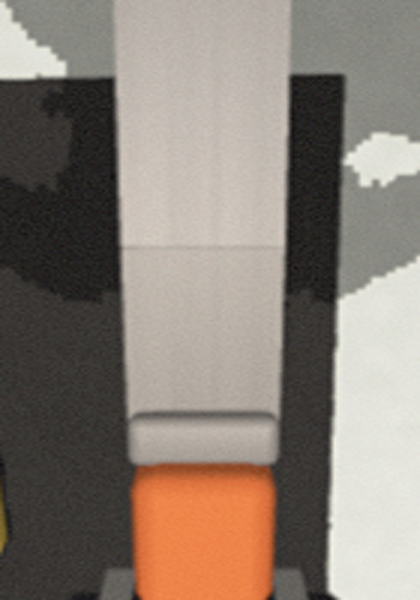

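```bash
cat > barfit.py <<'E'
from pry import *
from scipy.optimize import least_squares
def fitbar(P,tcpv,pts):
    Rt=R.from_quat(tcpv[3:])*R.from_euler('x',np.pi) # x fwd, y left, z up frame
    def f(v):
        # v: dx,dy,dz of handle point (grip) and pitch, yaw
        r=R.from_euler('zy',[v[4],v[3]]);out=[]
        for px,l in pts:
            p=np.array([v[0],v[1],v[2]])+r.apply(np.array(l)-[-.04,0,.01])
            out+=list(proj(P,tcpv[:3]+Rt.apply(p))-px)
        return np.array(out)
    s=least_squares(f,[0,0,-.01,0,0]);v=s.x
    tip=np.array(v[:3])+R.from_euler('zy',[v[4],v[3]]).apply([.12,0,-.01])
    return v,tip,np.abs(s.fun).max()
E
python3 - <<'E'
from barfit import *
u=lambda a:np.array([a[0]/3+180,a[1]/2.4])
P=np.load('w14.npy',allow_pickle=True).item();t=np.load('w14tcp.npy')
A=[(u((116,7)),(.08,.012,.003)),(u((279,6)),(.08,-.012,.003)),(u((123,259)),(.035,.012,.006)),(u((277,256)),(.035,-.012,.006)),(u((128,420)),(.0,.012,.006)),(u((274,420)),(.0,-.012,.006))]
A=A[:4]+[(u((134,480)),(-.005,.011,.02)),(u((270,480)),(-.005,-.011,.02))]
v,tip,e=fitbar(P,t,A);print(np.round(v,4),np.degrees(v[3]),'tip',np.round(tip,4),e)
E
```

```text
[-0.0022 -0.0007 -0.0138  0.0758  0.0067] 4.3405024704353385 tip [ 1.167e-01  1.000e-04 -3.280e-02] 1.586546578761201
```

Bar geometry from w14: it is pitched 4.3° nose-down in the hand. The pressing was the handle butt on the tray's front rim, since with the tip at x = 0.012 the butt lies over the rim. I'll enter nose-down and level out once the butt clears the rim.

```bash
sed -i 's/^GX,GZ=.*/GX,GZ=.1178,.0300/' pry.py; cat >> pry.py <<'E'
def insert4(py,th,lev,depth=.022,x0=.030,zs=.049):
    movel(*tcp(th,x0,py,zs),speed=.1);pause(.2)
    f0=ff(5);z=zs
    while z>.0395:
        z-=.0008;movel(*tcp(th,x0,py,z),speed=.03);f=ff(3)-f0
        if f[2]>1.3:break
    print('floor',round(z,4),np.round(f,1),np.round(f0,1))
    z+=.0004
    for x,t in [(.036,th),(.042,th),(.047,th),(.047,lev),(.052,lev),(.056,lev),(.038+depth,lev)]:
        movel(*tcp(t,x,py,z),speed=.05);f=ff(2)-f0
        print(x,t,np.round(f,1))
        if abs(f).max()>10: print('blocked');break
    return x,z
E
python3 - <<'E'
from pry import *
movel(*tcp(.5,.030,.012,.06),speed=.1)
print(insert4(.012,.5,-2.7),read_time_s())
snap('wrist','w15.png')
E
```

```text
floor 0.0482 [-0.3 -0.5  1.3] [-0.   0.  -1.4]
0.036 0.5 [0.2 0.3 0.4]
0.042 0.5 [ 0.2 -0.1  0.6]
0.047 0.5 [0.2 0.4 1.5]
0.047 -2.7 [-0.6 -0.1  0.6]
0.052 -2.7 [-0.4 -0.1  0.4]
0.056 -2.7 [ 0.2 -0.3  0.3]
0.06 -2.7 [0.5 0.7 0.6]
(0.06, 0.0486) 54.9167
```

View pics/w15.png

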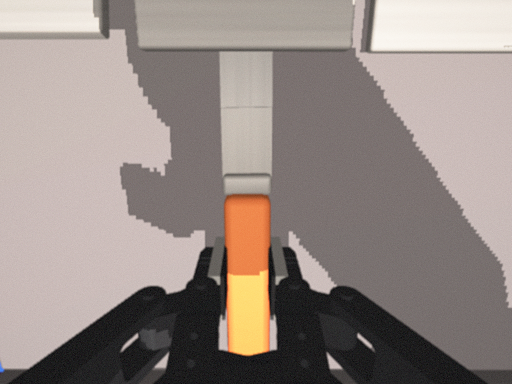

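```bash
cat >> pry.py <<'E'
def seat(py,x,z,th):
    f0=ff(5)
    for _ in range(6):
        z-=.0006;movel(*tcp(th,x,py,z),speed=.03);f=ff(4)-f0
        if f[2]>2.5:break
    print('seat',round(z,4),np.round(f,1));return z+.0002
def lever2(py,x,z,t0,t1):
    pk=0
    for th in np.arange(t0+4,t1+.1,4):
        movel(*tcp(th,x,py,z),speed=.07);f=ff(2);ty=read_ft_torque()[1]
        print(round(th,1),np.round(f,1),np.round(read_eef_pos()-np.array(tcp(th,x,py,z)[0]),4),np.round(ty,2))
        if abs(f).max()>25: print('high');break
E
python3 - <<'E'
from pry import *
z=seat(.012,.06,.0486,-2.7)
lever2(.012,.06,z,-2.7,29.4);print(z)
snap('wrist','w16.png');print(read_time_s())
E
```

```text
seat 0.0474 [-1.3 -0.5  2.6]
1.3 [ 0.5  0.3 -1.7] [-0.0003  0.0001 -0.0007] -0.15
5.3 [-4.1  0.5  1.3] [-0.0022 -0.0001 -0.001 ] 0.63
9.3 [-5.7 -0.2  2.3] [-0.0027 -0.0001 -0.0009] 0.89
13.3 [-6.7 -0.3  3. ] [-0.0027 -0.     -0.0007] 1.0
17.3 [-6.4 -0.4  3.5] [-0.0027 -0.     -0.0005] 1.14
21.3 [-6.2 -0.5  3.5] [-0.0025 -0.     -0.0003] 1.2
25.3 [-1.1  0.3 -0.2] [ 0.0009  0.     -0.0007] -0.44
29.3 [ 0.  -0.2 -0.9] [ 0.0006  0.     -0.0004] -0.6
0.04759999999999999
58.6833
```

View pics/w16.png

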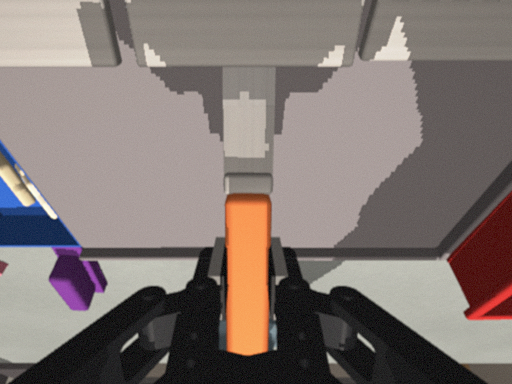

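The middle grate popped too: torque dropped at 25°, and its edge at row 67 matches the left grate. I'll withdraw and re-measure the bar for the right grate.

```bash
python3 - <<'E'
from pry import *
withdraw(.012,.06,.0474)
movel(*tcp(0,.030,-.08,.085),speed=.2);pause(.2)
im,P=snap('wrist','w17.png');np.save('w17.npy',P,allow_pickle=True)
np.save('w17tcp.npy',np.r_[read_eef_pos(),read_tcp_rot()]);print(read_ft_force(),read_time_s())
E
cd pics; python3 -c "
import cv2
a=cv2.imread('w17.png');cv2.imwrite('c17.png',cv2.resize(a[0:250,180:320],None,fx=3,fy=2.4,interpolation=cv2.INTER_CUBIC))"
```

```text
[-0.47855635 -0.09884095 -2.35861664] 60.925
```

View pics/c17.png

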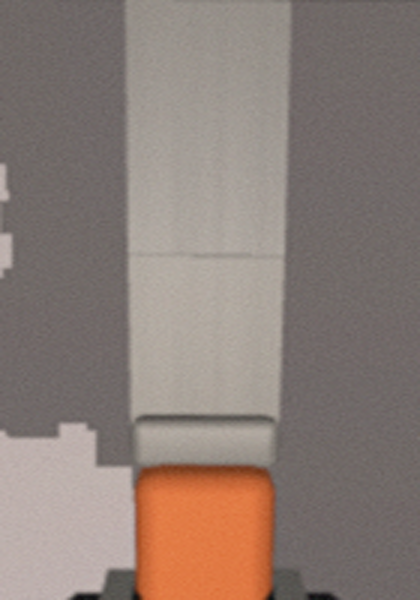

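View pics/w17.png

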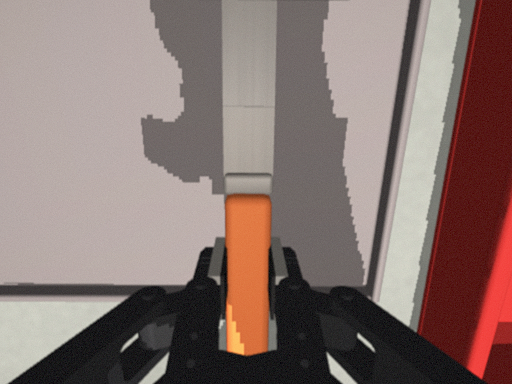

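```bash
python3 - <<'E'
from barfit import *
u=lambda a:np.array([a[0]/3+180,a[1]/2.4])
P=np.load('w17.npy',allow_pickle=True).item();t=np.load('w17tcp.npy')
A=[(u((130,255)),(.035,.012,.006)),(u((285,257)),(.035,-.012,.006)),(u((137,480)),(-.005,.011,.02)),(u((273,480)),(-.005,-.011,.02))]
# w/o tip corner: match the same subset for w14 to compare
for nm,AA in (('w17',A+[(u((125,0)),(.0795,.012,.003)),(u((291,0)),(.0795,-.012,.003))]),):
    v,tip,e=fitbar(P,t,AA);print(nm,np.round(v,4),np.degrees(v[3]),'tip',np.round(tip,4),e)
E
```

```text
w17 [-0.002  -0.0005 -0.016   0.0297 -0.0055] 1.7015117369762385 tip [ 0.1176 -0.0011 -0.0295] 1.510858431334782
```

```bash
sed -i 's/^GX,GZ=.*/GX,GZ=.1188,.0265/' pry.py; python3 - <<'E'
from pry import *
movel(*tcp(2.2,.030,-.08,.06),speed=.1)
x,z=insert4(-.08,2.2,-1.2,zs=.051);print(x,z,read_time_s())
snap('wrist','w18.png')
E
```

```text
floor 0.0494 [-0.7  0.2  2.7] [ 0.  -0.3 -1.3]
0.036 2.2 [0.6 0.4 1.1]
0.042 2.2 [0.9 0.8 0.6]
0.047 2.2 [ 0.8 -0.1  1.6]
0.047 -1.2 [-1.9  0.6  2.6]
0.052 -1.2 [0.4 0.2 1.3]
0.056 -1.2 [-0.3  0.1  1.2]
0.06 -1.2 [-2.1 -0.   2.4]
0.06 0.04979999999999999 64.925
```

View pics/w18.png

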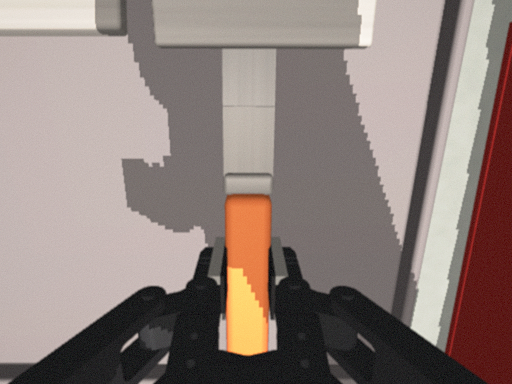

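The blade is under the right grate's lip at (247,48), so I'll lever it.

```bash
python3 - <<'E'
from pry import *
z=seat(-.08,.06,.0498,-1.2)
lever2(-.08,.06,z,-1.2,30.9);print(z)
snap('wrist','w19.png');print(read_time_s())
E
```

```text
seat 0.0486 [-2.9 -0.4  3.2]
2.8 [ 0.9 -0.6  0.9] [ 0.0017 -0.      0.0001] -0.58
6.8 [-5.  -0.5  5.4] [-0.0015 -0.     -0.0004] 0.36
10.8 [-4.5 -0.3  5.3] [-0.0013 -0.     -0.0002] 0.32
14.8 [-4.1  0.1  5.1] [-0.0013 -0.     -0.0001] 0.33
18.8 [-4.7 -0.9  6.4] [-0.0015 -0.      0.    ] 0.43
22.8 [-4.  -0.5  5.9] [-0.0016 -0.0001  0.0002] 0.51
26.8 [-5.3 -0.2  6.6] [-0.0019 -0.0001  0.0003] 0.67
30.8 [-5.  -0.3  6. ] [-0.0021 -0.0002  0.0005] 0.78
0.04879999999999999
68.6917
```

View pics/w19.png

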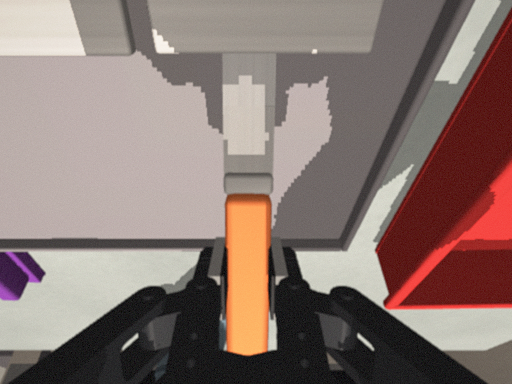

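Not popped yet: the torque is still rising. I'll continue up.

```bash
python3 - <<'E'
from pry import *
lever2(-.08,.06,.0488,30.8,43)
snap('wrist','w20.png');print(read_time_s())
E
```

```text
34.8 [-2.6 -1.1  5.3] [-0.001  -0.0001  0.0002] 0.3
38.8 [-2.3 -0.7  4.4] [-0.0004 -0.0002  0.    ] 0.01
42.8 [-2.6 -0.7  4.5] [-0.0008 -0.0003  0.0001] 0.26
69.7667
```

View pics/w20.png

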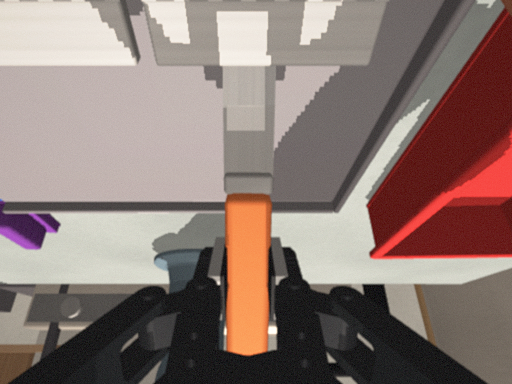

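```bash
python3 - <<'E'
from pry import *
withdraw(-.08,.06,.0488)
movel(*tcp(0,-.03,-.05,.19),speed=.25);pause(.2)
im,P=snap('wrist','w21.png');snap('scene','s21.png');np.save('w21.npy',P,allow_pickle=True);np.save('w21t.npy',np.r_[read_eef_pos(),read_tcp_rot()])
print(read_time_s(),[(np.round(d['at'],1).tolist(),round(d['confidence'],2)) for d in tip_of('wrist','grate0_lip')[:4]])
E
cd pics; python3 -c "
import cv2
a=cv2.imread('s21.png');cv2.imwrite('d21.png',cv2.resize(a[130:280,190:350],None,fx=4,fy=4,interpolation=cv2.INTER_CUBIC))"
```

```text
72.275 []
```

View pics/w21.png

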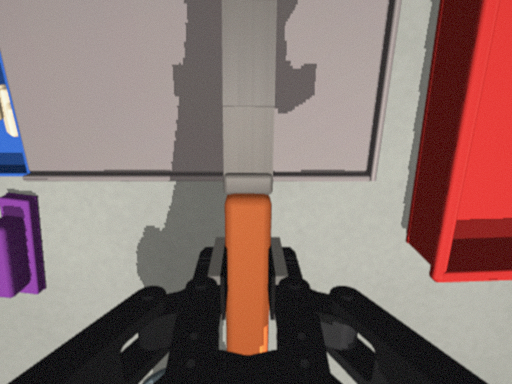

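View pics/d21.png

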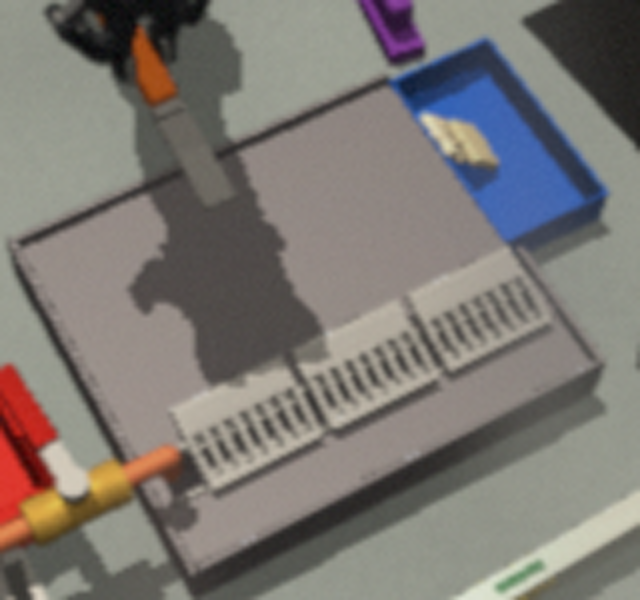

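```bash
python3 - <<'E'
from pry import *
move_ptp([.47,.03,.30],yq(0));pause(.2)
im,P=snap('wrist','w22.png')
im2=im.copy()
for yc in (.112,.012,-.088):
  for dz,col in ((0,(255,0,0)),(.015,(0,255,0))):
    dx=.0 if dz==0 else .002
    a=proj(P,tw(.038+dx,yc+.046,.050+dz));b=proj(P,tw(.038+dx,yc-.046,.050+dz))
    print(yc,dz,np.round(a),np.round(b));cv2.line(im2,tuple(np.int32(a)),tuple(np.int32(b)),col,1)
cv2.imwrite('pics/c22.png',cv2.cvtColor(cv2.resize(im2[0:190,80:400],None,fx=2.5,fy=2.5,interpolation=cv2.INTER_NEAREST),cv2.COLOR_RGB2BGR))
print(read_time_s())
E
```

```text
0.112 0 [152.  53.] [234.  53.]
0.112 0.015 [148.  50.] [234.  49.]
0.012 0 [242.  52.] [324.  52.]
0.012 0.015 [241.  49.] [328.  48.]
-0.088 0 [331.  52.] [414.  51.]
-0.088 0.015 [335.  48.] [421.  47.]
73.2333
```

View pics/c22.png

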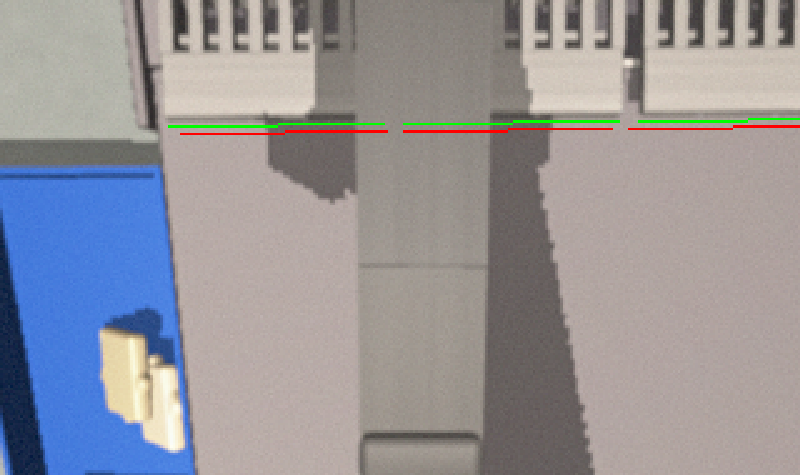

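All three plate edges, at x=146, 328 and 337 in full-picture pixels, match the raised prediction (148, 328, 335) and not the snapped one (152, 324, 331). All three are popped. I'll return the bar to the mat.

```bash
python3 - <<'E'
from pry import *
g=[.4405,.3497]
move_ptp(g+[.11],yq(.057,np.radians(-1)));movel(g+[.036],speed=.12);pause(.2)
f0=ff(5);z=.036
while z>.0225:
    z-=.0008;movel(g+[z],speed=.03);f=ff(2)-f0
    if f[2]>2:break
print(z,np.round(f,1))
move_gripper(.05);movel(g+[.13],speed=.2)
snap('wrist','w23.png')
move_ptp([.40,-.02,.26],yq(0,0));pause(.1)
im,P=snap('wrist','w24.png');np.save('w24.npy',P,allow_pickle=True)
print(read_time_s(),[(np.round(d['at'],1).tolist(),round(d['confidence'],2)) for d in tip_of('wrist','grate0_lip')[:4]])
E
```

```text
0.031199999999999988 [-0.9 -0.4  4.1]
80.3667 []
```

View pics/w23.png

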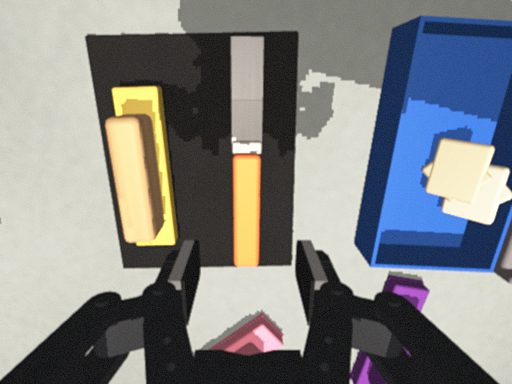

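View pics/w24.png

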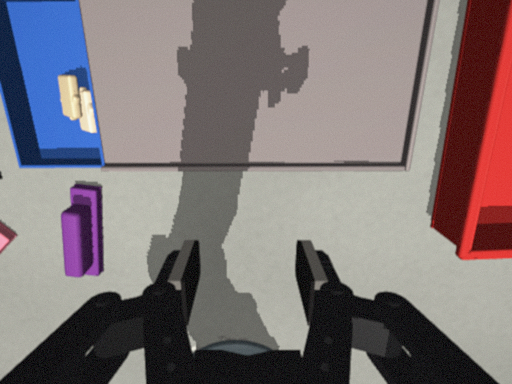

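The bar and scraper both lie on the mat, with the bar at (247,150). Next is an oblique look at the grate lips.

```bash
python3 - <<'E'
from h import *
q=yq(0,-.5);p=[.43,-.02,.24]
print(inverse_kinematics(p,q))
move_ptp(p,q);pause(.1)
im,P=snap('wrist','w25.png');np.save('w25.npy',P,allow_pickle=True)
print(read_time_s(),[(np.round(d['at'],1).tolist(),round(d['confidence'],2)) for d in tip_of('wrist','grate0_lip')[:4]])
for yc in (.112,.012,-.088): print([np.round(proj(P,tw(.038,yc+s,.050+dz))).tolist() for dz in (0,.015) for s in(.046,0,-.046)])
E
```

```text
[ 0.6873933  -0.33922854 -0.63212763  2.39989    -0.41838689  0.54753231
 -1.23144634]
81.1667 [([237.1, 111.9], 0.79), ([331.5, 112.6], 0.49)]
[[117.0, 121.0], [156.0, 121.0], [195.0, 121.0], [112.0, 116.0], [152.0, 116.0], [193.0, 116.0]]
[[202.0, 121.0], [241.0, 121.0], [280.0, 121.0], [200.0, 116.0], [241.0, 116.0], [282.0, 115.0]]
[[287.0, 121.0], [326.0, 120.0], [365.0, 120.0], [289.0, 115.0], [330.0, 115.0], [370.0, 115.0]]
```

View pics/w25.png

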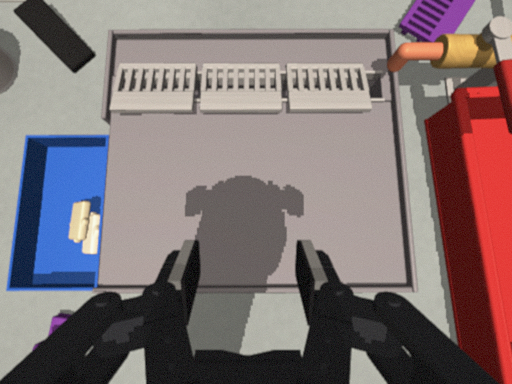

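The lips appear at about row 111. Snapped in they would be at row 121, so all three are raised. I'll zoom in to fit each grate's pose.

```bash
cd pics; python3 -c "
import cv2
a=cv2.imread('w25.png');cv2.imwrite('c25.png',cv2.resize(a[50:125,100:385],None,fx=2.8,fy=5,interpolation=cv2.INTER_CUBIC))"
```

```text
(no output)
```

View pics/c25.png

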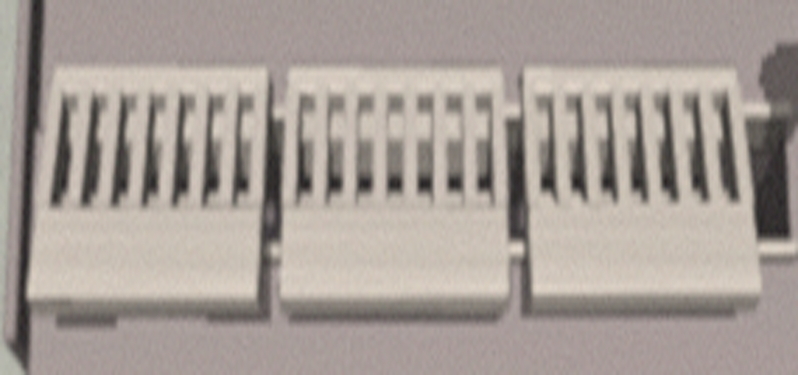

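```bash
python3 - <<'E'
from h import *
from scipy.optimize import least_squares
P=np.load('w25.npy',allow_pickle=True).item();u=lambda a:np.array([a[0]/2.8+100,a[1]/5+50])
for n,yc,pts in (('L',.112,[(54,68),(267,68),(27,299),(260,301)]),('M',.012,[(288,68),(502,68),(281,300),(508,300)]),('R',-.088,[(524,68),(740,68),(532,297),(760,293)])):
    loc=[(.0,.046,.008),(0,-.046,.008),(-.068,.046,.008),(-.068,-.046,.008)]
    def f(v):
        r=R.from_euler('y',v[2]);o=[]
        for px,l in zip(pts,loc):
            p=r.apply(l)+[v[0],v[1],.050];o+=list(proj(P,tw(*p))-u(px))
        return np.array(o)
    s=least_squares(f,[.106,yc,.2]);print(n,np.round(s.x,4),np.degrees(s.x[2]).round(1),np.abs(s.fun).max().round(2),'lip z',.05+.068*np.sin(s.x[2]))
# reference: frame lips, front x=.063..066 z .050 at right gap
for px in ((516,248),(516,110),(775,108),(775,248)): print(px,onz(P,u(px),.050)-np.array(tw(0,0,.05)))
E
```

```text
L [0.1057 0.1113 0.2303] 13.2 0.97 lip z 0.06552374143367512
M [0.1053 0.012  0.2273] 13.0 1.14 lip z 0.06532063297932701
R [ 0.1051 -0.0878  0.2384] 13.7 1.76 lip z 0.06605664689422863
(516, 248) [ 6.47051513e-02 -3.89117855e-02  4.16333634e-17]
(516, 110) [ 1.00457742e-01 -3.96339749e-02 -1.38777878e-17]
(775, 108) [ 1.00959297e-01 -1.51727790e-01 -6.93889390e-17]
(775, 248) [ 6.46900144e-02 -1.49137756e-01 -1.38777878e-17]
```

```bash
cat > gr.py <<'E'
from pry import ff
from h import *
def gq(tilt,sgn=1,yaw=.005): return (R.from_euler('z',yaw)*R.from_euler('y',tilt)*R.from_euler('z',sgn*np.pi/2)*R.from_euler('x',np.pi)).as_quat().tolist()
def gp(py,h,xb=.1055,tilt=.23):
    n=np.array([np.sin(tilt),0,np.cos(tilt)]);c=np.array([xb-.034*np.cos(tilt),py,.05+.034*np.sin(tilt)])+n*h
    return tw(*c)
E
python3 - <<'E'
from gr import *
for s in (1,-1):
    for py in (.112,.012,-.085):
        j=inverse_kinematics(gp(py,.01),gq(.23,s));j2=inverse_kinematics(gp(py,.15),gq(.23,s));print(s,py,None if j is None else np.round(j,2),j2 is not None)
    for dx in (-.09,0,.09): 
        j=inverse_kinematics([.456+dx,-.35,.05],gq(0,s));print(s,dx,None if j is None else np.round(j,2))
E
```

```text
1 0.112 [ 0.15  0.72 -0.47  1.57  0.27  1.15 -0.39] True
1 0.012 [ 0.25  0.7  -0.4   1.59  0.25  1.14 -0.23] True
1 -0.085 [ 0.37  0.71 -0.38  1.57  0.28  1.15 -0.09] True
1 -0.09 [ 0.6   0.4   0.09  2.08 -0.06  0.66  0.74]
1 0 [ 0.61  0.5  -0.03  1.91  0.02  0.73  0.57]
1 0.09 [ 0.61  0.61 -0.13  1.72  0.1   0.82  0.43]
-1 0.112 [-0.8   0.9   0.92  1.63 -0.72  1.26 -2.8 ] True
-1 0.012 [-0.66  0.89  0.92  1.64 -0.68  1.24 -2.67] True
-1 -0.085 [-0.37  0.78  0.67  1.61 -0.45  1.16 -2.7 ] True
-1 -0.09 [ 1.26  0.49 -0.66  2.05  0.45  0.74 -2.82]
-1 0 [ 0.97  0.55 -0.47  1.89  0.34  0.78 -2.82]
-1 0.09 [ 0.79  0.64 -0.36  1.71  0.29  0.85 -2.84]
```

```bash
cat >> gr.py <<'E'
def grasp(py,xb,tilt,hend=.0075):
    q=gq(tilt)
    move_gripper(.085,60)
    move_ptp(gp(py,.13,xb,tilt),q);movel(gp(py,.025,xb,tilt),speed=.15);pause(.15)
    f0=ff(5);h=.025
    while h>hend:
        h-=.0025 if h>.016 else .0012
        movel(gp(py,h,xb,tilt),speed=.04);f=ff(3)-f0
        if abs(f).max()>3.5: print('contact');break
    print('h',round(h,4),np.round(f,1))
    return h,f
E
python3 - <<'E'
from gr import *
h,f=grasp(.1113,.1057,.2303)
snap('wrist','w26.png');snap('scene','s26.png');print(read_time_s(),read_finger_gap())
E
cd pics; python3 -c "
import cv2
a=cv2.imread('s26.png');cv2.imwrite('d26.png',cv2.resize(a[90:280,190:390],None,fx=3,fy=3,interpolation=cv2.INTER_CUBIC))"
```

```text
h 0.0066 [-0.3 -0.2  0.3]
87.8167 0.08494457633390523
```

View pics/w26.png

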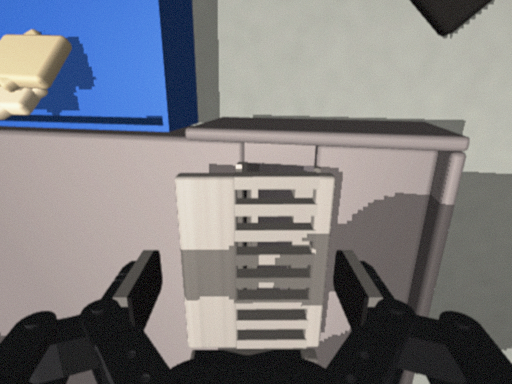

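View pics/d26.png

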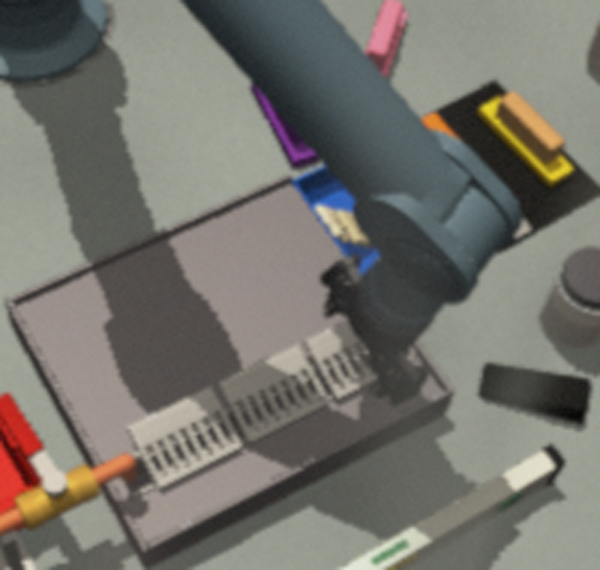

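```bash
python3 - <<'E'
from gr import *
move_gripper(.05,60);print(read_finger_gap(),read_ft_force())
movel(gp(.1113,.045,.1057,.2303),speed=.08);pause(.1);print(read_finger_gap(),read_ft_force())
movel(gp(.1113,.14,.1057,.2303),speed=.2)
snap('wrist','w27.png');print(read_time_s())
E
```

```text
0.06611708595887625 [ 4.35091243 -0.27531378  4.99267033]
0.06638166008208968 [ 0.26074707  0.24927493 -1.72436809]
89.525
```

View pics/w27.png

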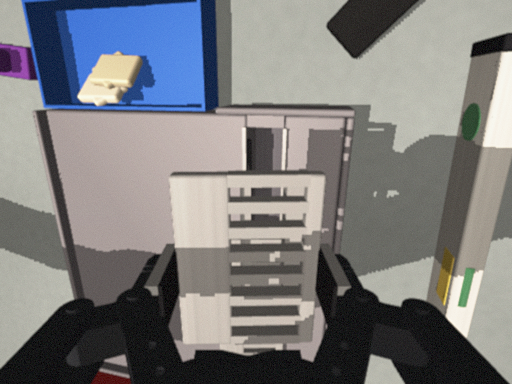

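```bash
python3 - <<'E'
from gr import *
move_ptp([.366,-.35,.24],gq(0,1,0));pause(.1)
im,P=snap('wrist','w28.png');np.save('w28.npy',P,allow_pickle=True);snap('scene','s28.png');print(read_time_s())
ims,Ps=snap('scene')
for c in [(-.155,-.09),(-.155,.09),(.155,-.09),(.155,.09)]: print(np.round(proj(P,[.456+c[0],-.35+c[1],.075])),np.round(proj(Ps,[.456+c[0],-.35+c[1],.075])))
E
```

```text
91.625
[187. 256.] [105. 194.]
[174.  79.] [161. 171.]
[474. 256.] [142. 281.]
[523.  79.] [203. 252.]
```

View pics/w28.png

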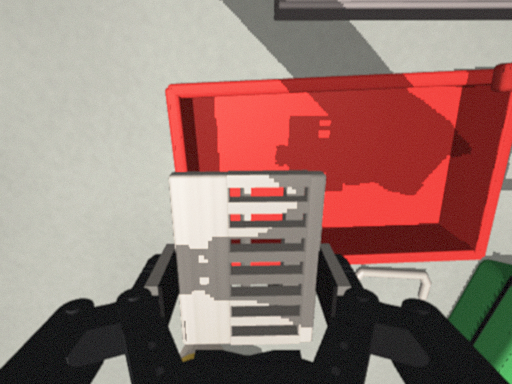

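View pics/s28.png

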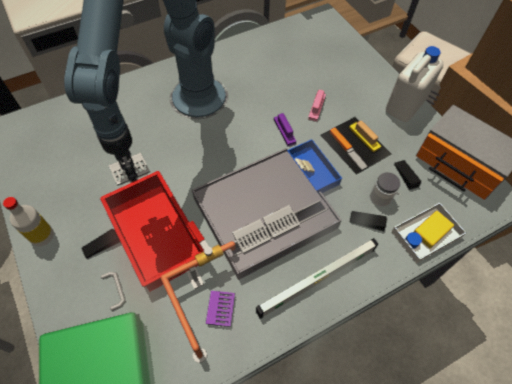

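```bash
python3 - <<'E'
from fit import *
P=np.load('w28.npy',allow_pickle=True).item()
o=[(P,(168,86),(-.155,.09,.075)),(P,(487,258),(.155,-.09,.075)),(P,(515,68),(.155,.09,.075))]
for uz in (0,1): print([np.round(a,4).tolist() for a in fitpose(o,(.456,-.35,0),uz)])
E
```

```text
[[0.454, -0.3487, 0.0503], [[0.1378, 0.5183], [8.9645, 9.2098], [3.0682, 0.3217]]]
[[0.4558, -0.3489, 0.0484, 0.0086], [[0.3278, 0.4521], [1.5867, 4.5737], [13.7342, 0.4284]]]
```

```bash
cat >> gr.py <<'E'
def place(dx,zrel=.037):
    p=[.455+dx*np.cos(.04),-.349+dx*np.sin(.04)];q=gq(0,1,.04)
    move_ptp(p+[.22],q);movel(p+[.06],speed=.2)
    f0=ff(3);movel(p+[zrel],speed=.08);print('place f',np.round(ff(3)-f0,1),read_finger_gap())
    move_gripper(.077);movel(p+[.16],speed=.25)
E
python3 - <<'E'
from gr import *
place(-.088)
move_ptp([.5,-.2,.27],gq(.1));snap('wrist','w29.png')
h,f=grasp(.012,.1053,.2273,.007)
snap('wrist','w30.png');print(read_time_s())
E
```

```text
place f [ 6.2 -1.6  6.7] 0.06638867958336889
h 0.0066 [ 0.2 -0.1  0.1]
101.7083
```

View pics/w30.png

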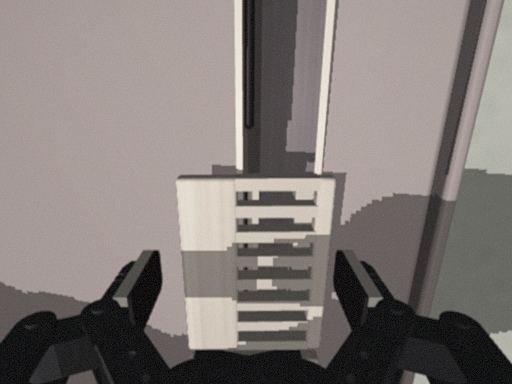

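View pics/w29.png

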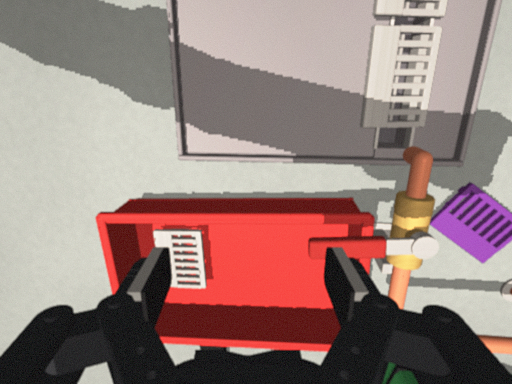

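The first grate lies in the tote at (182,258), and the fingers straddle the middle grate. Next I'll grip the middle one, place it, and approach the right one.

```bash
python3 - <<'E'
from gr import *
move_gripper(.05,60);print(read_finger_gap())
movel(gp(.012,.045,.1053,.2273),speed=.08);movel(gp(.012,.15,.1053,.2273),speed=.2);print(read_finger_gap(),read_ft_force())
place(.005,.040)
move_ptp([.5,-.2,.27],gq(.1));snap('wrist','w31.png')
h,f=grasp(-.083,.1051,.2384,.007)
snap('wrist','w32.png');print(read_time_s())
E
```

```text
0.06639667367011787
0.06618351083717176 [-1.13372931 -0.52044151 -2.73374937]
place f [-1.   0.6 -0.2] 0.0658392439542291
h 0.0066 [-0.3 -0.1 -0.2]
114.175
```

View pics/w31.png

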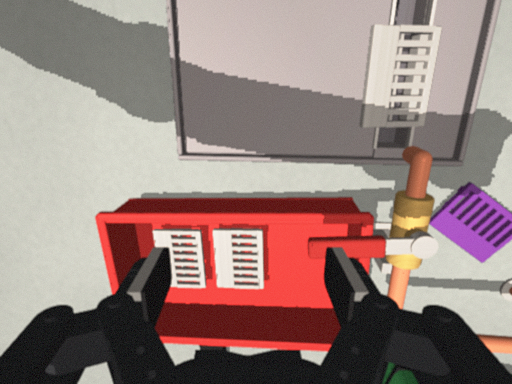

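View pics/w32.png

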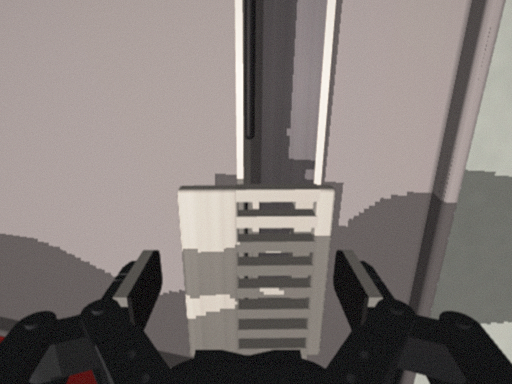

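```bash
python3 - <<'E'
from gr import *
move_gripper(.05,60);print(read_finger_gap())
movel(gp(-.083,.045,.1051,.2384),speed=.08);movel(gp(-.083,.17,.1051,.2384),speed=.2);print(read_finger_gap(),read_ft_force())
q=gq(0,1,.04);p=[.455+.080,-.346-.028]
move_ptp([.5,-.2,.27],gq(.1));move_ptp([.45,p[1],.25],q);movel(p+[.20],speed=.2);movel(p+[.07],speed=.2);f0=ff(3);movel(p+[.045],speed=.08);print(np.round(ff(3)-f0,1))
move_gripper(.077);movel(p+[.2],speed=.25)
move_ptp([.47,-.2,.30],yq(0));im,P=snap('wrist','w33.png');np.save('w33.npy',P,allow_pickle=True)
print(read_time_s(),[(np.round(d['at'],1).tolist(),round(d['confidence'],2),np.round(onz(P,d['at'],.137),4)) for d in tip_of('wrist','valve_grip')[:4]])
print(proj(P,tw(.022,-.228,.137)),proj(P,tw(.09,-.228,.137)))
E
```

```text
0.06621376780507192
0.06617646671108787 [-1.55404541 -0.60949103 -2.20849182]
[-0.7 -0.3  0.4]
122.0667 [([315.2, 61.0], 0.77, array([ 0.5716, -0.2592,  0.137 ]))]
[307.4881607   62.18139204] [312.48501022 -30.76577506]
```

View pics/w33.png

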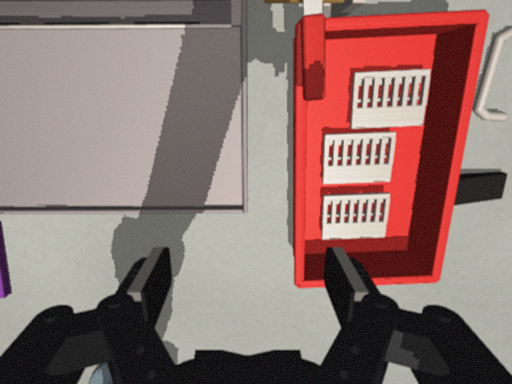

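All three grates are in the tote at (392,98), (359,158) and (356,215). The lever sits about 6 mm to the right of its predicted place, so I'll take a second view to measure its axis and sleeve.

```bash
python3 - <<'E'
from h import *
move_ptp([.60,-.25,.30],yq(0));pause(.1);im,P=snap('wrist','w34.png');np.save('w34.npy',P,allow_pickle=True)
print(read_time_s(),[(np.round(d['at'],1).tolist(),round(d['confidence'],2),np.round(onz(P,d['at'],.137),4)) for d in tip_of('wrist','valve_grip')[:4]])
print(proj(P,tw(.022,-.228,.137)),proj(P,tw(.09,-.228,.137)))
E
```

```text
122.8833 [([252.3, 203.0], 0.71, array([ 0.5693, -0.2548,  0.137 ]))]
[250.07798929 201.76033184] [249.84509943 133.89845622]
```

View pics/w34.png

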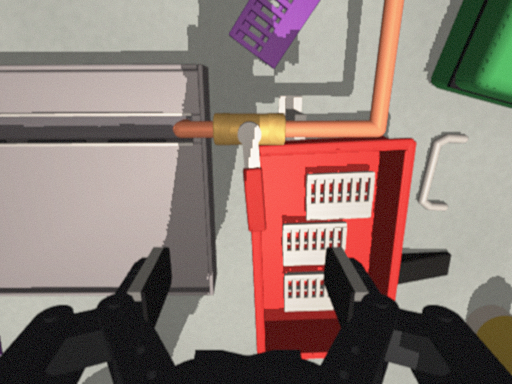

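The axis at (249,130) agrees with the prediction. The sleeve centre at (256,199) puts the lever at about 5° now. I'll grip there and turn it to 45°.

```bash
cat > valve.py <<'E'
from h import *
ax=np.array(tw(.09,-.228,0))[:2]
def vp(phi,z,r=.068): a=phi+TW; return [ax[0]-r*np.cos(a),ax[1]-r*np.sin(a),z],yq(a)
E
python3 - <<'E'
from valve import *
print(ax,[inverse_kinematics(*vp(a,.148)) is not None for a in (.08,.4,.785)])
move_gripper(.05,40)
move_ptp(*vp(.08,.20));movel(vp(.08,.148)[0],speed=.08);print(read_ft_force())
move_gripper(.01,40);print(read_finger_gap(),read_ft_force())
for a in np.linspace(.08,.785,9)[1:]:
    movel(*vp(a,.148),speed=.06)
pause(.2);print(read_ft_force(),np.round(np.array(read_eef_pos())-vp(.785,.148)[0],4),read_time_s())
move_gripper(.05);movel(vp(.785,.23)[0],speed=.15)
move_ptp([.60,-.25,.30],yq(0));pause(.1);im,P=snap('wrist','w35.png');np.save('w35.npy',P,allow_pickle=True);print(read_time_s())
a=proj(P,vp(.785,.143)[0]);b=proj(P,[*ax,.143]);print(b,a)
E
cd pics; python3 -c "
import cv2
a=cv2.imread('w35.png');cv2.imwrite('c35.png',cv2.resize(a[90:270,190:350],None,fx=3.3,fy=3.3,interpolation=cv2.INTER_CUBIC))"
```

```text
[ 0.63863887 -0.25224715] [True, True, True]
[-0.37022797 -0.20013025  0.70906008]
0.0178479699345975 [-0.79524492 -0.19479772  3.17156594]
[ 1.49727728 -1.22973947  3.7571626 ] [ 0.0009 -0.0001  0.0009] 127.2
129.2333
[248.53497421 134.42257157] [298.87188811 184.41060238]
```

View pics/c35.png

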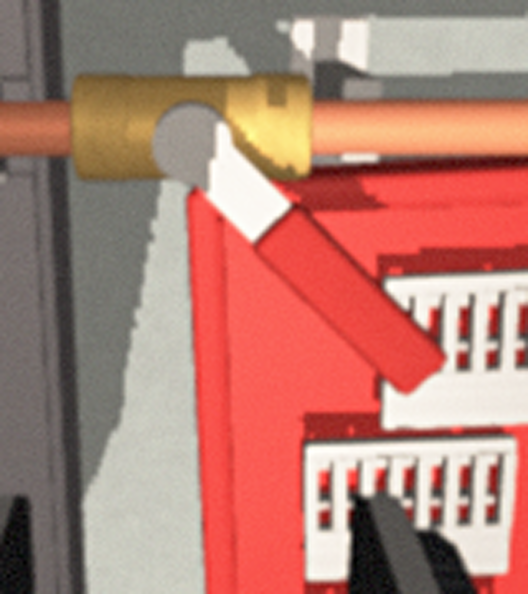

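```bash
python3 - <<'E'
from valve import *
P=np.load('w35.npy',allow_pickle=True).item();u=lambda a:(a[0]/3.3+190,a[1]/3.3+90)
for p,q in (((298,205),(443,355)),((258,245),(405,392))):
    a=onz(P,u(p),.143);b=onz(P,u(q),.143);d=b-a;print(np.degrees(np.arctan2(-d[1],-d[0])-TW),np.linalg.norm(d))
c=sum(onz(P,u(k),.143) for k in ((298,205),(443,355),(258,245),(405,392)))/4;d=c[:2]-ax;print(c,np.hypot(*d),np.degrees(np.arctan2(-d[1],-d[0])-TW))
move_ptp([.44,.27,.30],yq(0));pause(.1);snap('wrist','w36.png');snap('top','t36.png');snap('scene','s36.png');print(read_time_s())
E
```

```text
44.267651859352235 0.06318194029327216
44.465613022564504 0.0637883986417554
[ 0.59392212 -0.29848075  0.143     ] 0.06432055389872665 45.66899582543063
131.45
```

View pics/w36.png

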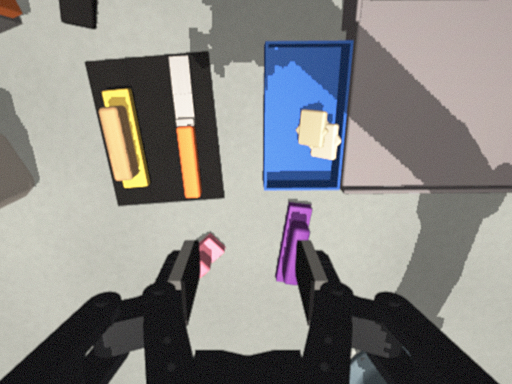

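View pics/s36.png

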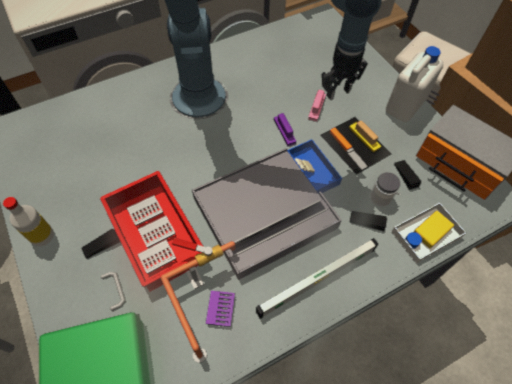

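w36 shows the scraper at (123,138) and the pry bar at (187,126), both on the mat, and both flakes in the pan at (313,130) and (325,145). The scene view shows the tray empty, three grates in the tote, the lever at about 45°, and the bystanders where they were. I'll hand in.

```bash
python3 - <<'E'
from h import *
sign_off();print(read_time_s())
E
```

```text
the job is handed in; nothing more can be done
the job is handed in; nothing more can be done
```

The job is done and handed in at about 131 s of the 208 s allowed. sign_off gave no verdict, as expected.

**What I did, in order:**
- Swept both flakes (the only two present) into the blue pan with the yellow and wood scraper while the grates were still snapped in.
- Popped all three grates with the orange pry bar, then put the bar back on the mat.
- Put the three grates in the red tote.
- Turned the valve lever to half open.

**Last checks:**
- **Flakes, tools and grates:** the final pictures show both flakes in the pan, an empty tray, three grates in the tote, and the scraper and bar on the mat.
- **Bystanders:** they look where they were at the start.
- **Valve:** I measured it at 44.3° and 44.5° from the sleeve's edges and 45.7° from its centre about the axis. The lever looked to be at about 5° rather than 0° before I turned it.

**What went wrong or disagreed:**
- The pry bar's handle end pressed on the tray's front rim while I set up for the middle grate, with a wrist force of about 65 N. I lifted off, measured the bar's pose in the hand and went in nose-down instead.
- The right grate needed the bar raised further than the others, and popped at about 35°.
- The first grate met about 9 N of contact (6 to 7 N on two axes) as it went into the tote, probably against the near wall. It lies flat inside.

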